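Cap the spare air outlets and set the bench valve

ROBOT

A 7-joint arm with a two-finger parallel gripper is mounted at the origin on the work surface. World frame = base frame: x ahead of the robot, y to its left, z up, the work surface at z = 0. Lengths are in mm, angles in rad, forces in N, time in s.
With the tool pointing down it reaches from about 400 to 925 mm from the base axis. Payload 4.1 kg.
Tool frame: the origin (TCP) lies at the very end of the fingers, on their centre line; the grasp point (between the pads) lies 19 mm behind it; z points along the fingers, y is the direction in which the jaws open and shut (so a half turn about z gives the same grasp; the last joint's range is limited). The gripper opens to 85 mm and grips with 20 to 120 N. Pads are 22 mm wide; open, the fingers measure 114 mm over their backs; the gripper's body (76 mm by 85 mm) begins 54 mm behind the grasp point. The pads swing forward as they close: fully open they stand 13 mm farther back than shut.
Start: joints at [-1.227, 0.398, 0.045, 1.537, -0.019, 1.207, -0.051], TCP at [278.491, 587.355, 231.347] pointing down, gripper open.
Joint ranges: [-2.82, 2.82], [-0.49, 2.23], [-1.37, 1.46], [0, 2.46], [-1.36, 4.5], [0.23, 2], [-2.94, 2.94]. Speed limits (rad/s): [2.57, 2.57, 3.14, 3.14, 3.14, 3.14, 3.14].

INTERFACE

Orientations are given as a rotation vector (axis times angle).
In Python, from station import bot gives the robot as it stands. The module is installed in compiled form; this text tells all that it offers.
- The arm moves only by the tool drive_tool, never from a script. Its argument "plan" is a list of rows, each a list of 7 numbers: the shift along the tool's x, y, z each as a share of 40 cm, from -1 to 1, then the turn, a rotation vector about the tool's x, y, z each as a share of 60 degrees, from -1 to 1, then the opening, from 0 (shut) to 1 (fully open). A call has 1 to 20 rows; each row is the pose to reach, as a shift and turn from the pose measured when the call began, along the tool's axes at that moment; what a row does not reach only later rows make up. A row lasts 1/12 s, in which the tool goes at most 41.7 mm and 7.16 degrees, less where a joint would pass 70% of its speed; a pose out of reach is approached as far as the arm can. A call with a number of a shift or a turn outside -1 to 1 is refused whole. A call with a gripper value outside its range is refused whole. The fingers move at their own pace and stop on an object; "newtons" is the grip in N (left out, the last holds). Time passes only in rows, so rows that repeat a pose let the fingers close. It gives the time, the measured TCP pose, the force and the opening at its end, in the units of the state.
- bot.state(): the state, without advancing time (a new reading comes with each control period).
- bot.grab_frame(name): name is "side" or "top"; returns the picture (384x512x3 uint8, blue, green, red); there is no depth.
- bot.camera_params(name): a dict with "K" (3x3 intrinsics, pixels), "R" (3x3) and "t" (3): a world point X has camera coordinates R X + t. Camera axes: x right, y down, z forward; pixel columns grow to the right and rows downward; lengths in mm; the calibration is good to about 2 mm. A picture is of the moment at which its call begins. camera_params takes no time and is no camera call.
- bot.hand_in(): hands the job in, once; it reports no verdict.
Trained networks look in the newest picture that a camera, given by its name, has taken for a name from the list of things; names that differ only in an ending like _2 or _b are one class to them, and where a whole thing is asked for, a point or a joint stands for the part that bears it (a point fixed in the world has none). Each returns a list of dicts, best first, with "confidence" (0 to 1); they miss things now and then, are a little off and sometimes report something else, mostly with a low value. They report only what shows in the picture. A call takes as long as a camera call. They do not tell look-alikes from the thing itself.
- bot.spot_in(camera, query): "rect" ([left, top, right, bottom] in pixels, round what is visible of it).
The state is a dict: "t": time; "qpos": joint angles; "joint_velocities": joint speeds; "joint_efforts": joint torques, N m; "ee_pos": TCP position; "tcp_rot": TCP orientation; "contact_force": force on the tool from outside, world axes, zero at the start; "moment": the same for the moment, N m; "gripper_width": finger opening in mm.
Only numpy, scipy, OpenCV 4.12 (cv2) and the standard library are available. Lean on these libraries where they do the work, as an engineer would, in place of code of your own. Each camera call takes 0.05 s, during which the arm holds its last target.

TASK

On the bench's air manifold, first cover each of the two open outlets with the loose cap of its own colour, pushed fully down, and let go of the caps. Then take the black crank handle of the red valve wheel, close the valve clockwise to its stop, and back it off exactly two full turns. Finish still gripping the handle there, keeping the valve at that setting, and leave the sample pot, the slide box and the marker where they are.

Things in the scene. Friction and masses are not known exactly. Their poses are not given: they have to be found in the camera images.
- cap_blue_mid (a point): loose blue plastic cap standing mouth down on the bench: outside diameter 30, height 32, blind bore 22 wide and 26 deep from below, about 40 g. Point at its centre, half-way up (16 above its lower rim); z up along its axis.
- cap_yellow_mid (a point): loose yellow plastic cap standing mouth down on the bench: outside diameter 30, height 32, blind bore 22 wide and 26 deep from below, about 40 g. Point at its centre, half-way up (16 above its lower rim); z up along its axis.
- outlet_blue (a point): open blue outlet on the manifold: centre of the top of its blue collar (42 wide; 45 above the bench, 5 above the 60 wide block). A steel stub, 18 in diameter, rises 24 from it. A cap goes over the stub until its rim rests on the collar (cap centre 16 above this point). z up, y along the row of outlets and valve. Between yellow outlet (80 away) and valve (150).
- outlet_yellow (a point): open yellow outlet on the manifold: centre of the top of its yellow collar (42 wide; 45 above the bench, 5 above the 60 wide block). A steel stub, 18 in diameter, rises 24 from it. A cap goes over the stub until its rim rests on the collar (cap centre 16 above this point). z up, y along the row of outlets and valve. At the manifold's end.
- wheel_centre (a point): centre of the red three-spoked valve wheel (108 across, rim 12 thick, level, turning about the vertical) at the height of the rim's middle, 95 above the bench; fixed on the manifold, beyond the blue outlet along the manifold's +y.
- crank_mid (a point): middle of the upright black crank handle on the wheel's rim, 45 from its axis: round, 22 in diameter, 45 high, spinning freely on its pin, so it can be led round with the fingers' direction unchanged. Its foot is 9 and its top 54 above the height of wheel_centre; this point is 31.5 above it.
- valve (a joint): turning of the valve wheel, rad: 0 is shut at a hard stop; grows as it is opened (counter-clockwise from above), one turn = 6.283, open end at 22. Starts 0.3 to 0.9 turns open. Turning takes about 2 N at the handle; it stays where left. The handle's direction when shut varies with the manifold's placing.
- sample_pot: bystander: small round pot with a violet lid, 44 in diameter, 35 high; origin at its underside.
- slide_box: bystander: white slide box with a green lid, 102 x 82 x 34; origin at its underside.
- marker: bystander: white marker pen with a red cap, 140 long, 14 thick, lying along its x; origin at its underside near the middle.
- crank: the crank handle itself (see crank_mid); origin at its foot, 22.5 below crank_mid.
There are look-alikes about, which are no part of the job. There is more than one size of the part that bears cap_blue_mid; the job needs the middle-sized.

How it is judged (in metres and radians):
On the way, in this order (a step that is already met when the one before it is completed fails the run):
1. both caps sit fully down on the outlets of their own colour, let go (horizontal distance between cap_blue_mid and outlet_blue below 0.005 m and z of cap_blue_mid in the frame of outlet_blue between 0.012 and 0.0195 m and angle between each of cap_blue_mid, cap_yellow_mid's own z axis and vertical below 0.1 rad and horizontal distance between cap_yellow_mid and outlet_yellow below 0.005 m and z of cap_yellow_mid in the frame of outlet_yellow between 0.012 and 0.0195 m and contact force between the fingers and cap_blue below 0.2 N and contact force between the fingers and cap_yellow below 0.2 N), for 0.2 s.
2. the valve is closed to its stop (value of joint valve below 0.1 rad), for 0.1 s.
At the end, for the whole second after the job is handed in: Both caps upright and fully down on outlets of their own colour (within 5 mm sideways, 3.5 mm in height); the valve, once closed to its stop, stands still at two turns open (12.57 rad, within 0.3); the fingers grip the crank handle (over 4 N, handle between the pads) (horizontal distance between cap_blue_mid and outlet_blue below 0.005 m and z of cap_blue_mid in the frame of outlet_blue between 0.012 and 0.0195 m and angle between each of cap_blue_mid, cap_yellow_mid's own z axis and vertical below 0.1 rad and horizontal distance between cap_yellow_mid and outlet_yellow below 0.005 m and z of cap_yellow_mid in the frame of outlet_yellow between 0.012 and 0.0195 m and value of joint valve between 12.2664 and 12.8664 rad and velocity of joint valve between -0.1 and 0.1 rad/s and contact force between the fingers and crank above 4 N and horizontal distance between the grasp point and crank_mid below 0.018 m); the arm keeps its last pose, push and grip.
It fails at once if the sample pot is disturbed (moved more than 20 mm) (distance of sample_pot from where it was at the start of the episode above 0.02 m).
It fails at once if the slide box is disturbed (moved more than 20 mm) (distance of slide_box from where it was at the start of the episode above 0.02 m).
It fails at once if the marker is disturbed (moved more than 20 mm) (distance of marker from where it was at the start of the episode above 0.02 m).
It also fails if it takes over 72 s, if anything falls off the work surface, if the arm or the gripper's body presses on something with over 40 N, if the wrist force passes 120 N, or if a joint passes its speed limit or range.

## Working session

There is one attempt and no reset: what is moved stays moved. The work goes in short steps, Python scripts to look and compute and a tool call to move; the robot and the scene stay as the last step left them, time stands still between calls to the robot, and variables do not carry over. Pictures are saved under pics/ and viewed, and the job is handed in when it is done.

Besides the shell and the picture viewer there is one more tool, called after "Request:" by a JSON object that holds its "name" and its "arguments", one argument or row to a line. drive_tool: Moves the arm, as the interface text tells. Shift numbers are shares of 40 cm and turn numbers shares of 60 degrees, none past 1 either way. Its arguments: {"type":"object","properties":{"plan":{"type":"array","items":{"type":"array","items":{"type":"number"}}},"newtons":{"type":"number"}},"required":["plan"]}

```bash
mkdir -p pics; python3 - <<'E'
from station import bot
import cv2
s=bot.state();print(s)
for n in("side","top"):
    cv2.imwrite(f"pics/{n}0.png",bot.grab_frame(n))
    p=bot.camera_params(n);print(n,p)
    for q in("cap_blue_mid","cap_yellow_mid","outlet_blue","outlet_yellow","wheel_centre","crank_mid","sample_pot","slide_box","marker"):
        try:
            print(q,[(r["rect"],round(r["confidence"],2)) for r in bot.spot_in(n,q)[:5]])
        except Exception as e: print(q,e)
E
```

```text
{'t': 0.0, 'qpos': array([-1.22697413,  0.39914146,  0.04502594,  1.53785922, -0.01868141,
        1.20688489, -0.05069572]), 'joint_velocities': array([-0.00086637, -0.00034891,  0.00110224,  0.00032267, -0.00177631,
       -0.0020493 ,  0.00134122]), 'joint_efforts': array([-9.06266923e-04, -4.75131869e+01,  1.36426147e+00, -2.54215515e+01,
        1.16894231e-02,  9.74243798e-03,  1.54215576e-05]), 'ee_pos': array([278.23492625, 586.75572201, 230.305198  ]), 'tcp_rot': array([-6.89654202e-01, -3.06468153e+00,  2.90933014e-03]), 'contact_force': array([-0.00331964, -0.06915529, -0.25070491]), 'moment': array([ 0.01001254,  0.065342  , -0.00383136]), 'gripper_width': 85.36166415796359}
side {'K': array([[447.8897678 ,   0.        , 254.29408662],
       [  0.        , 447.8897678 , 192.91277967],
       [  0.        ,   0.        ,   1.        ]]), 'R': array([[-0.93194003, -0.36259112, -0.00393044],
       [-0.27460968,  0.7128038 , -0.64536832],
       [ 0.23680646, -0.60036523, -0.76386143]]), 't': array([555.75571919, 211.97808009, 997.97634033])}
cap_blue_mid [([210.1, 295.7, 2
[... 708 characters left out ...]
0.01368808],
       [-0.98106438,  0.00828521, -0.19350461],
       [ 0.19336106, -0.01558523, -0.98100387]]), 't': array([  10.12277852,  595.47583832, 1003.5232707 ])}
cap_blue_mid [([124.6, 196.2, 146.6, 217.1], 0.67), ([128.8, 238.5, 141.2, 247.9], 0.54), ([146.5, 266.1, 159.4, 273.8], 0.46)]
cap_yellow_mid [([369.7, 233.8, 387.6, 247.8], 0.48)]
outlet_blue [([214.8, 206.0, 228.4, 214.8], 0.56)]
outlet_yellow [([165.4, 186.6, 318.0, 233.3], 0.78)]
wheel_centre [([168.3, 188.2, 317.7, 234.8], 0.71)]
crank_mid [([214.5, 203.5, 230.0, 214.1], 0.62)]
sample_pot [([247.7, 134.8, 265.8, 150.0], 0.51)]
slide_box [([146.2, 125.3, 184.1, 175.7], 0.9)]
marker [([318.4, 131.0, 368.5, 157.3], 0.84)]
```

```bash
python3 - <<'E'
import cv2
a=cv2.imread("pics/side0.png");b=cv2.imread("pics/top0.png")
cv2.imwrite("pics/s0z.png",cv2.resize(a[110:340,120:390],None,fx=2.6,fy=2.6,interpolation=cv2.INTER_CUBIC))
cv2.imwrite("pics/t0z.png",cv2.resize(b[100:300,110:410],None,fx=2.6,fy=2.6,interpolation=cv2.INTER_CUBIC))
E
```

```text
(no output)
```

View pics/side0.png

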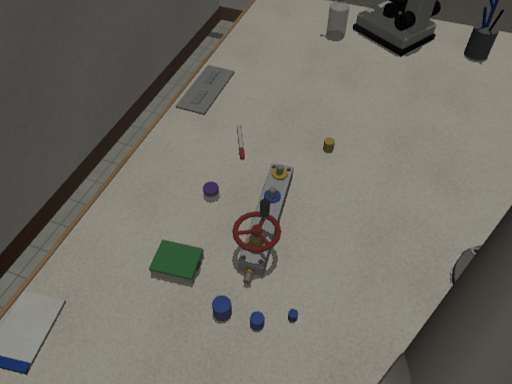

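View pics/top0.png

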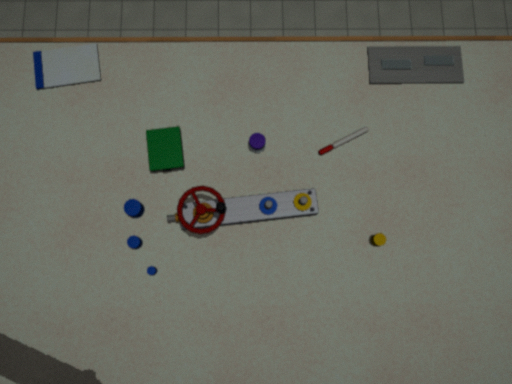

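```bash
ls . pics
```

```text
.:
pics

pics:
s0z.png
side0.png
t0z.png
top0.png
```

View pics/s0z.png

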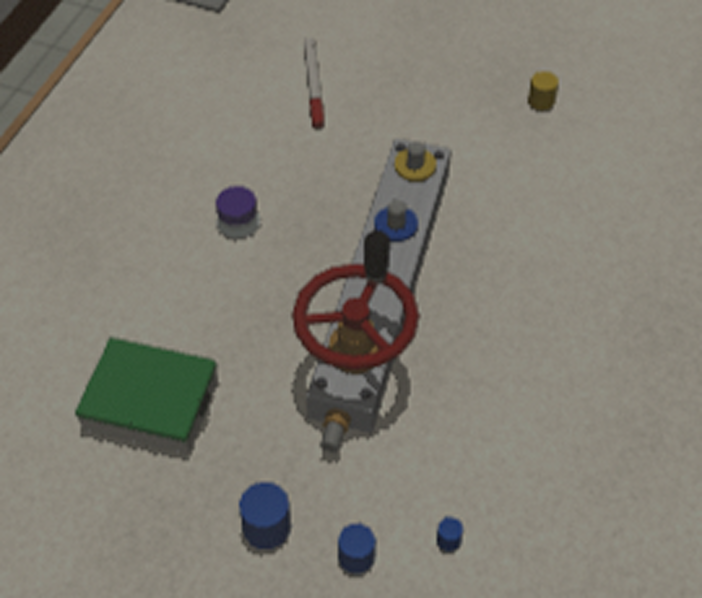

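View pics/t0z.png

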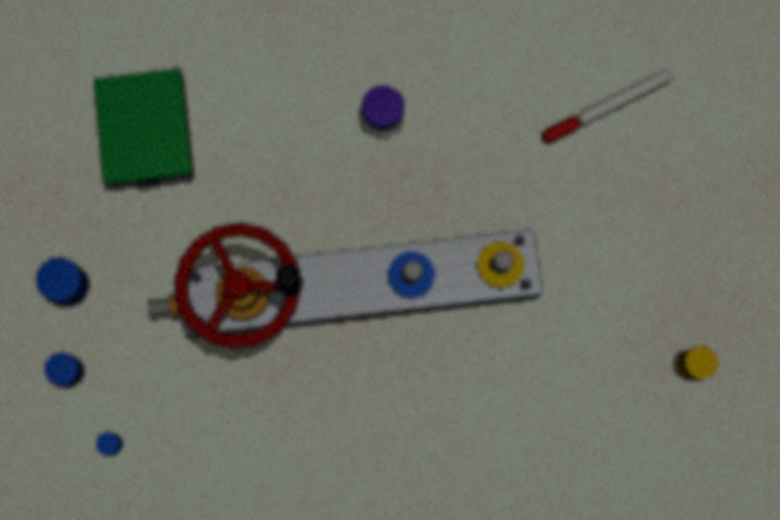

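The top view shows the yellow cap at (378,240). The blue caps are large (134,208), middle (134,242) and small (152,270). The manifold has yellow at (303,202), blue at (268,206), the wheel hub at about (201,210) and the crank at (221,208). Next I'll fit models to the silhouettes in both views.

```bash
cat > h.py <<'E'
import numpy as np,cv2
from scipy.optimize import least_squares
from station import bot
P={n:bot.camera_params(n) for n in("side","top")}
def proj(n,X):
    p=P[n];c=np.atleast_2d(X)@np.array(p["R"]).T+p["t"];u=c@np.array(p["K"]).T
    return u[:,:2]/u[:,2:]
a=np.linspace(0,2*np.pi,64,endpoint=False)
def circ(x,y,z,r): return np.c_[x+r*np.cos(a),y+r*np.sin(a),0*a+z]
def hullc(n,pts):
    h=cv2.convexHull(proj(n,pts).astype(np.float32));m=cv2.moments(h)
    return np.array([m["m10"]/m["m00"],m["m01"]/m["m00"]])
def ray(n,uv,z):
    p=P[n];R=np.array(p["R"]);d=R.T@np.linalg.solve(p["K"],[uv[0],uv[1],1]);o=-R.T@p["t"]
    return o+d*(z-o[2])/d[2]
def mask(im,col):
    h=cv2.cvtColor(im,cv2.COLOR_BGR2HSV)
    rng={"blue":((105,130,40),(125,255,255)),"yellow":((18,130,60),(32,255,255)),"red":((172,120,50),(180,255,255)),"red2":((0,120,50),(6,255,255))}
    if col=="red": return cv2.inRange(h,*rng["red"])|cv2.inRange(h,*rng["red2"])
    return cv2.inRange(h,*rng[col])
def blobs(im,col,mina=15):
    m=mask(im,col);n,l,s,c=cv2.connectedComponentsWithStats(m)
    out=[]
    for i in range(1,n):
        if s[i,4]>=mina:
            cs,_=cv2.findContours((l==i).astype(np.uint8),cv2.RETR_EXTERNAL,cv2.CHAIN_APPROX_NONE)
            h=cv2.convexHull(cs[0]);mm=cv2.moments(h)
            hc=(mm["m10"]/mm["m00"],mm["m01"]/mm["m00"]) if mm["m00"] else c[i]
            out.append((np.round(c[i],1),np.round(hc,1),int(s[i,4]),s[i,:4].tolist()))
    return out
E
python3 - <<'E'
from h import *
for n in("side","top"):
    im=cv2.imread(f"pics/{n}0.png")
    for c in("blue","yellow","red"):
        print(n,c)
        for b in blobs(im,c): print("  ",b)
    for uv in [(134.5,242),(378,239.5),(268,206),(303,202),(201,210)] if n=="top" else [(257,320),(329,145),(272.5,196),(279.5,174)]:
        print(uv,ray(n,uv,30).round(1), ray(n,uv,45).round(1),ray(n,uv,95).round(1),cv2.cvtColor(im,cv2.COLOR_BGR2HSV)[int(uv[1]),int(uv[0])])
E
```

```text
side blue
   (array([489.3,  13. ]), array([488.8,  11.9]), 128, [483, 0, 15, 28])
   (array([272.1, 196.5]), array([272. , 195.7]), 90, [264, 191, 16, 11])
   (array([221., 304.]), array([221., 304.]), 236, [212, 296, 18, 17])
   (array([292.5, 313.6]), array([292.5, 313.5]), 59, [289, 310, 8, 8])
   (array([256.8, 317.9]), array([256.8, 317.9]), 130, [251, 312, 13, 13])
   (array([ 13.4, 364.6]), array([ 13.6, 364.6]), 320, [0, 356, 30, 18])
side yellow
   (array([328.6, 144.2]), array([328.5, 144.3]), 109, [324, 138, 10, 14])
   (array([279. , 173.7]), array([279., 173.]), 97, [272, 168, 15, 11])
side red
   (array([241.4, 152.6]), array([241.2, 152.5]), 39, [239, 148, 5, 10])
   (array([255.6, 232.8]), array([256.2, 231.5]), 693, [233, 212, 48, 40])
(257, 320) [480.8 281.3  30. ] [478.4 287.6  45. ] [470.3 308.7  95. ] [110 148 107]
(329, 145) [ 478.6 -273.9   30. ] [ 476.2 -258.    45. ] [ 468.2 -205.    95. ] [ 23 143  73]
(272.5, 196) [563.2 -42.3  30. ] [559.4 -30.4  45. ] [546.5   9.3  95. ] [30 22 58]
(279.5, 174) [ 571.5 -120.1   30. ] [ 567.5 -106.8   45. ] [554.2 -62.7  
[... 524 characters left out ...]
]), 82, [198, 213, 15, 10])
   (array([379.2, 239. ]), array([379.1, 239. ]), 127, [373, 233, 13, 13])
top red
   (array([325.5, 149.3]), array([325.5, 149.3]), 71, [319, 145, 14, 10])
   (array([198.7, 210.1]), array([200.6, 209.6]), 763, [177, 186, 47, 48])
(134.5, 242) [482.3 270.6  30. ] [481.  267.1  45. ] [476.7 255.4  95. ] [110 232  98]
(378, 239.5) [ 482.5 -289.7   30. ] [ 481.2 -285.3   45. ] [ 476.9 -270.8   95. ] [ 25 255 114]
(268, 206) [563.1 -36.9  30. ] [560.6 -36.1  45. ] [552.6 -33.4  95. ] [15  6 80]
(303, 202) [ 571.8 -119.1   30. ] [ 569.3 -117.1   45. ] [ 560.8 -110.6   95. ] [45 12 82]
(201, 210) [555.  119.2  30. ] [552.7 117.8  45. ] [545.  113.2  95. ] [  1 245  76]
```

```bash
cat >> h.py <<'E'
def softmask(im,col):
    b,g,r=[im[...,i].astype(float) for i in range(3)]
    tot=b+g+r+1
    d={"blue":(b-(r+g)/2),"yellow":((r+g)/2-b),"red":(r-(g+b)/2)}[col]/tot
    return d
def render(n,polys,win,S=8):
    x0,y0,w,h=win
    m=np.zeros((h*S,w*S),np.uint8)
    for pts,v in polys:
        q=proj(n,pts); hl=cv2.convexHull(q.astype(np.float32))[:,0]
        hl=((hl+0.5-[x0,y0])*S-0.5)
        cv2.fillPoly(m,[np.round(hl*16).astype(np.int32)],int(v),shift=4)
    return cv2.GaussianBlur(cv2.resize(m,(w,h),interpolation=cv2.INTER_AREA).astype(float)/255,(0,0),0.7)
def fit(ims,col,model,p0,z,wins=14):
    """per-camera fit of xy"""
    out={}
    for n,im in ims.items():
        c=proj(n,[[p0[0],p0[1],z]])[0].round().astype(int);win=(c[0]-wins,c[1]-wins,2*wins,2*wins)
        s=softmask(im,col)[win[1]:win[1]+win[3],win[0]:win[0]+win[2]]
        def cost(p):
            m=render(n,model(*p),win);A=np.c_[m.ravel(),np.ones(m.size)]
            k,res,_,_=np.linalg.lstsq(A,s.ravel(),rcond=None);return A@k-s.ravel()
        r=min((least_squares(cost,np.array(p0[:len(p0)])+d,diff_step=None,x_scale=1.0,method="trf") if 0 else __import__("scipy.optimize").optimize.minimize(lambda p:1e3*np.sum(cost(p)**2),np.array(p0)+d,method="Nelder-Mead",options=dict(initial_simplex=np.array(p0)+d+np.array([[0,0],[5,0],[0,5]]))) for d in ([0,0],)),key=lambda r:r.fun)
        out[n]=(r.x.round(1),round(1-r.fun/1e3/np.sum((s-s.mean())**2),3))
    return out
cap=lambda x,y:[(np.r_[circ(x,y,0,15),circ(x,y,32,15)],255)]
col=lambda x,y:[(np.r_[circ(x,y,45,21),circ(x,y,40,21)],255),(np.r_[circ(x,y,45,9),circ(x,y,69,9)],0)]
def wheel(x,y):
    return [(np.r_[circ(x,y,89,52),circ(x,y,101,52),circ(x,y,95,54)],255),(circ(x,y,95,42),0)]
E
python3 - <<'E'
from h import *
ims={n:cv2.imread(f"pics/{n}0.png") for n in("side","top")}
print("capB",fit(ims,"blue",cap,[481,272],16))
print("capY",fit(ims,"yellow",cap,[481,-289],16))
print("outB",fit(ims,"blue",col,[560,-34],45))
print("outY",fit(ims,"yellow",col,[569,-112],45))
print("wheel",fit(ims,"red",wheel,[546,113],95,34))
E
```

```text
capB {'side': (array([483.6, 276.4]), np.float64(0.888)), 'top': (array([483.8, 275.1]), np.float64(0.861))}
capY {'side': (array([ 483.1, -291. ]), np.float64(0.939)), 'top': (array([ 484.1, -293.5]), np.float64(0.902))}
outB {'side': (array([562.1, -34.3]), np.float64(0.884)), 'top': (array([563. , -35.7]), np.float64(0.927))}
outY {'side': (array([ 570.6, -113.3]), np.float64(0.911)), 'top': (array([ 571.5, -115.5]), np.float64(0.925))}
wheel {'side': (array([546.4, 114.9]), np.float64(0.515)), 'top': (array([546.9, 113.4]), np.float64(0.451))}
```

```bash
cat > mv.py <<'E'
import sys,numpy as np
from scipy.spatial.transform import Rotation as Ro
from station import bot
s=bot.state();R=Ro.from_rotvec(s["tcp_rot"])
def row(x,y,z,yawdes=None):
    d=R.inv().apply(np.array([x,y,z])-s["ee_pos"])/400
    T=Ro.from_matrix(np.array([[-1,0,0],[0,1,0],[0,0,-1.]]))
    w=np.rad2deg((R.inv()*T).as_rotvec())/60
    return np.round(np.r_[d,w],4)
if __name__=="__main__":
    print("t",round(s["t"],2),"tcp",s["ee_pos"].round(1),"w",round(s["gripper_width"],1),"F",s["contact_force"].round(1),"q",s["qpos"].round(2))
    v=[float(a) for a in sys.argv[1:]]
    for i in range(0,len(v),3): print(v[i:i+3],row(*v[i:i+3]).tolist())
E
python3 mv.py 484 276 110 484 276 9
```

```text
t 1.0 tcp [278.5 587.4 231.4] w 85.5 F [ 0.2  0.7 -0.7] q [-1.23  0.4   0.05  1.54 -0.02  1.21 -0.05]
[484.0, 276.0, 110.0] [-0.7977, -0.4833, 0.3034, 0.0001, 0.0, -0.4227]
[484.0, 276.0, 9.0] [-0.7977, -0.4833, 0.5559, 0.0001, 0.0, -0.4227]
```

Request:
{"name": "drive_tool", "arguments": {
  "plan": [
    [-0.798,-0.483,0.303,0,0,-0.4227,1],
    [-0.798,-0.483,0.303,0,0,-0.4227,1],
    [-0.798,-0.483,0.303,0,0,-0.4227,1],
    [-0.798,-0.483,0.303,0,0,-0.4227,1],
    [-0.798,-0.483,0.303,0,0,-0.4227,1],
    [-0.798,-0.483,0.303,0,0,-0.4227,1],
    [-0.798,-0.483,0.303,0,0,-0.4227,1],
    [-0.798,-0.483,0.303,0,0,-0.4227,1],
    [-0.798,-0.483,0.303,0,0,-0.4227,1],
    [-0.798,-0.483,0.303,0,0,-0.4227,1],
    [-0.798,-0.483,0.303,0,0,-0.4227,1],
    [-0.798,-0.483,0.303,0,0,-0.4227,1]
  ]
}}

```text
t: 2.0
ee_pos: [484.6, 275.0, 109.9]
tcp_rot: [-0.005, -3.141, 0.0]
contact_force: [-0.3, 0.8, 0.8]
gripper_width: 85.1
```

```bash
python3 mv.py 484 276 60 484 276 10; python3 - <<'E'
from h import *
ims={n:bot.grab_frame(n) for n in("side","top")}
a=cv2.resize(ims["side"][220:350,170:370],None,fx=2.,fy=2.);b=cv2.resize(ims["top"][170:300,80:280],None,fx=2.,fy=2.)
cv2.imwrite("pics/c1.png",np.hstack([a,b]))
E
```

```text
t 2.0 tcp [484.6 275.  109.9] w 85.1 F [-0.3  0.8  0.8] q [-0.67  0.36  0.1   1.89 -0.05  0.89  1.02]
[484.0, 276.0, 60.0] [0.0015, 0.0024, 0.1248, -0.0, -0.0004, -0.0029]
[484.0, 276.0, 10.0] [0.0014, 0.0024, 0.2498, -0.0, -0.0004, -0.0029]
```

View pics/c1.png

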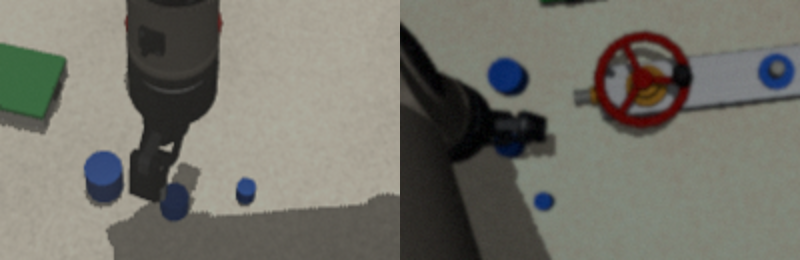

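Request:
{"name": "drive_tool", "arguments": {
  "plan": [
    [0.0014,0.0024,0.08,0,0,0,1],
    [0.0014,0.0024,0.15,0,0,0,1],
    [0.0014,0.0024,0.21,0,0,0,1],
    [0.0014,0.0024,0.25,0,0,0,1],
    [0.0014,0.0024,0.262,0,0,0,1],
    [0.0014,0.0024,0.262,0,0,0,0.2],
    [0.0014,0.0024,0.262,0,0,0,0.2],
    [0.0014,0.0024,0.262,0,0,0,0.2],
    [0.0014,0.0024,0.262,0,0,0,0.2],
    [0.0014,0.0024,0.262,0,0,0,0.2],
    [0.0014,0.0024,0.262,0,0,0,0.2],
    [0.0014,0.0024,0.262,0,0,0,0.2]
  ],
  "newtons": 30
}}

```text
t: 3.1
ee_pos: [483.9, 279.7, 7.2]
tcp_rot: [-0.003, 3.14, 0.005]
contact_force: [-1.4, -0.5, 5.9]
gripper_width: 28.8
```

```bash
python3 mv.py 484 276 205 ;python3 - <<'E'
from h import *
ims={n:bot.grab_frame(n) for n in("side","top")}
a=cv2.resize(ims["side"][220:350,170:370],None,fx=2.,fy=2.);b=cv2.resize(ims["top"][170:300,80:280],None,fx=2.,fy=2.)
cv2.imwrite("pics/c2.png",np.hstack([a,b]))
E
```

```text
t 3.1 tcp [483.9 279.7   7.2] w 28.8 F [-1.4 -0.5  5.9] q [-0.66  0.51  0.08  1.95 -0.06  0.68  1.03]
[484.0, 276.0, 205.0] [-0.0011, -0.0078, -0.4945, 0.003, 0.0019, 0.0017]
```

View pics/c2.png

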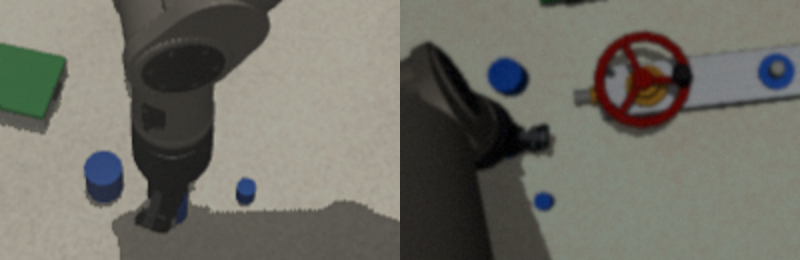

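Request:
{"name": "drive_tool", "arguments": {
  "plan": [
    [0,0,-0.03,0,0,0,0.2],
    [0,0,-0.06,0,0,0,0.2],
    [0,0,-0.06,0,0,0,0.2],
    [0,0,-0.06,0,0,0,0.2]
  ]
}}

```text
t: 3.53
ee_pos: [484.8, 280.2, 32.6]
tcp_rot: [-0.003, 3.137, 0.007]
contact_force: [0.7, 0.2, -1.1]
gripper_width: 28.9
```

```bash
python3 mv.py 484 276 205 562.5 -35 205 562.5 -35 140;python3 - <<'E'
from h import *
ims={n:bot.grab_frame(n) for n in("side","top")}
a=cv2.resize(ims["side"][220:350,170:370],None,fx=2.,fy=2.);b=cv2.resize(ims["top"][170:300,80:280],None,fx=2.,fy=2.)
cv2.imwrite("pics/c3.png",np.hstack([a,b]))
E
python3 mv.py
```

```text
t 3.53 tcp [484.8 280.2  32.6] w 28.9 F [ 0.7  0.2 -1.1] q [-0.67  0.47  0.09  1.94 -0.06  0.73  1.03]
[484.0, 276.0, 205.0] [0.0003, -0.0083, -0.4311, 0.0045, 0.0041, 0.0016]
[562.5, -35.0, 205.0] [-0.1947, -0.7862, -0.4339, 0.0045, 0.0041, 0.0016]
[562.5, -35.0, 140.0] [-0.194, -0.7869, -0.2714, 0.0045, 0.0041, 0.0016]
t 3.63 tcp [483.8 279.6  31.3] w 28.9 F [-0.4 -0.6 -1. ] q [-0.67  0.47  0.09  1.94 -0.06  0.73  1.03]
```

View pics/c3.png

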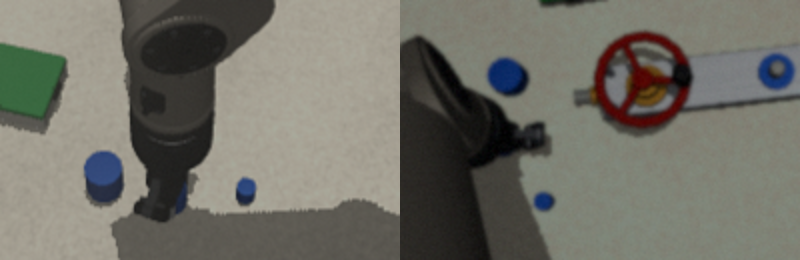

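Request:
{"name": "drive_tool", "arguments": {
  "plan": [
    [0,0,-0.1,0,0,0,0.2],
    [0,0,-0.2,0,0,0,0.2],
    [0,0,-0.3,0,0,0,0.2],
    [-0.02,-0.08,-0.4,0,0,0,0.2],
    [-0.05,-0.18,-0.434,0,0,0,0.2],
    [-0.07,-0.28,-0.434,0.0045,0.0041,0,0.2],
    [-0.1,-0.38,-0.434,0.0045,0.0041,0,0.2],
    [-0.12,-0.48,-0.434,0.0045,0.0041,0,0.2],
    [-0.15,-0.58,-0.434,0.0045,0.0041,0,0.2],
    [-0.17,-0.68,-0.434,0.0045,0.0041,0,0.2],
    [-0.195,-0.75,-0.434,0.0045,0.0041,0,0.2],
    [-0.195,-0.787,-0.4,0.0045,0.0041,0,0.2],
    [-0.195,-0.787,-0.33,0.0045,0.0041,0,0.2],
    [-0.195,-0.787,-0.27,0.0045,0.0041,0,0.2],
    [-0.195,-0.787,-0.25,0.0045,0.0041,0,0.2],
    [-0.195,-0.787,-0.25,0.0045,0.0041,0,0.2],
    [-0.195,-0.787,-0.25,0.0045,0.0041,0,0.2]
  ]
}}

```text
t: 5.05
ee_pos: [562.1, -35.1, 130.4]
tcp_rot: [0.004, -3.139, 0.003]
contact_force: [-0.1, 0.9, -0.4]
gripper_width: 28.6
```

```bash
python3 - <<'E'
from h import *
ims={n:bot.grab_frame(n) for n in("side","top")}
for n in ims: cv2.imwrite(f"pics/d1_{n}.png",ims[n])
a=cv2.resize(ims["side"][120:280,200:360],None,fx=2.5,fy=2.5);b=cv2.resize(ims["top"][130:290,190:350],None,fx=2.5,fy=2.5)
cv2.imwrite("pics/d1.png",np.hstack([a,b]))
E
python3 mv.py 562.5 -35 100; python3 mv.py
```

```text
t 5.15 tcp [563.3 -35.1 131.9] w 28.8 F [-0.4  0.7  0.4] q [-0.24  0.35  0.28  1.86 -0.12  0.94  1.66]
[562.5, -35.0, 100.0] [0.0021, 0.0005, 0.0796, -0.0014, 0.0002, 0.0023]
t 5.15 tcp [563.3 -35.1 131.9] w 28.8 F [-0.4  0.7  0.4] q [-0.24  0.35  0.28  1.86 -0.12  0.94  1.66]
```

View pics/d1.png

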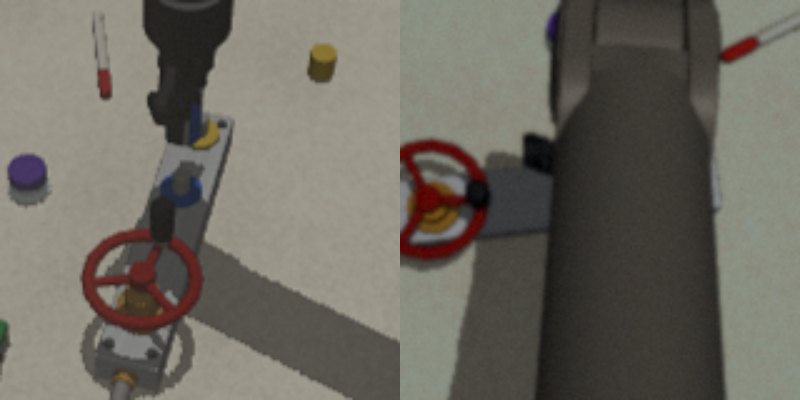

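```bash
python3 - <<'E'
from h import *
im=cv2.imread("pics/d1_side.png");s=softmask(im,"blue")
np.set_printoptions(linewidth=200)
print((s[160:184,268:292]*100).astype(int))
for y in (-31,-35,-39):
  for x in (562.5,):
    c=np.r_[circ(x,y,126,15),circ(x,y,158,15)];h=proj("side",c);print(y,h.min(0),h.max(0))
E
```

```text
[[ -1  -2  -3  -2   2  -4  -2  -4  -4  -2  -4  -5  -2  -2  -3  -3  -3  -3  -3  -3  -3  -3  -3  -3]
 [ -2  -3  -4   0   7   3  -3  -4   0  11   5  -4  -3  -3  -3  -3  -3  -3  -3  -3  -3  -3  -3  -3]
 [ -1  -2  -4   0   4   2  -3  -3   4  18  15  11  -3  -3  -3  -3  -3  -3  -3  -3  -3  -3  -3  -3]
 [ -3  -3  -3  -1   0  -2  -2  -4   4  17  17  17  -1  -3  -3  -3  -3  -3  -3  -3  -2  -3  -3  -2]
 [ -3  -2  -3  -3  -3  -3  -3  -3   6  17  16  16   1  -3  -3  -3  -3  -3  -3  -3  -3  -3  -3  -3]
 [ -3  -2  -4  -3  -2  -2  -1  -2   5  17  16  16   4  -2  -2  -1  -1  -2  -2  -3  -3  -3  -3  -3]
 [ -3  -2  -3  -3  -3  -3  -4  -3   5  16  17  16   4  -2  -1   0   0   0  -1  -1  -1  -2  -2  -2]
 [ -3  -2  -2  -2  -3  -2  -4   0   9  16  16  16   3  -2  -2  -4  -2   0   0   0   0   0   0   0]
 [ -3  -3  -2  -1  -4  -3  -1   0  13  16  15  13   3  -2  -2 -13 -14  -6   0   0   0   0   0   0]
 [ -1  -5  -1  -2  -1  -1  -1   0  13  14  14  12   2  -1  -3 -19 -25 -19  -7   2   0   0   0   0]
 [ -1  -2  -3  -4  -1  -2   0   0  11  15  13  12   3  -2  -5 -19 -24 -24 -22 -11   1   0   0   0]
 [ -2  -3  
[... 756 characters left out ...]
  0   0   0   0   0  -1]
 [  0   0   0   0   0   0   0  -2  -2 -12 -16 -17 -16 -16 -13  -3   0   0   0   0   0   0  -1  -2]
 [  0   0   0   0   0   0   0   0   0   0  -1  -1  -1  -1  -1   0   0   0   0   0   0   0   0  -2]
 [  0   0   0   0   0   0   0   0   0   0   0   0   0   0   0   0   0   0   0   0   0   0  -1  -2]
 [  0   0   0   0   0   0   0   0   0   0   0   0   0   0   0   0   0   0   0   0   0   0  -2  -3]
 [  0   0   0   0   0   0   0   0   0   0   0   0   0   0   0   0   0   0   0   0   0   0  -2  -3]]
-31 [265.89682229 159.27752529] [279.1707853  178.13193347]
-35 [266.48571289 158.12858455] [279.74306908 176.9453008 ]
-39 [267.07193061 156.98493161] [280.31269234 175.76410294]
```

Request:
{"name": "drive_tool", "arguments": {
  "plan": [
    [0.001,0.0003,0.05,0,0,0,0.2],
    [0.001,0.0003,0.1,0,0,0,0.2],
    [0.001,0.0003,0.125,0,0,0,0.2],
    [0.001,0.0003,0.135,0,0,0,0.2],
    [0.001,0.0003,0.145,0,0,0,0.2],
    [0.001,0.0003,0.155,0,0,0,0.2],
    [0.001,0.0003,0.16,0,0,0,0.2]
  ]
}}

```text
t: 5.73
ee_pos: [563.5, -35.2, 68.3]
tcp_rot: [-0.004, 3.14, -0.002]
contact_force: [-0.1, -0.4, -0.4]
gripper_width: 28.7
```

```bash
python3 mv.py 562.5 -35 52
```

```text
t 5.73 tcp [563.5 -35.2  68.3] w 28.7 F [-0.1 -0.4 -0.4] q [-0.22  0.44  0.26  1.91 -0.15  0.81  1.69]
[562.5, -35.0, 52.0] [0.0026, 0.0004, 0.0407, -0.0014, 0.0014, 0.0023]
```

Request:
{"name": "drive_tool", "arguments": {
  "plan": [
    [0.001,0.0004,0.015,0,0,0,0.2],
    [0.001,0.0004,0.025,0,0,0,0.2],
    [0.001,0.0004,0.033,0,0,0,0.2],
    [0.001,0.0004,0.038,0,0,0,0.2],
    [0.001,0.0004,0.042,0,0,0,0.2],
    [0.001,0.0004,0.045,0,0,0,0.2],
    [0.001,0.0004,0.047,0,0,0,0.2]
  ]
}}

```text
t: 6.32
ee_pos: [563.0, -35.0, 52.0]
tcp_rot: [-0.003, 3.141, -0.0]
contact_force: [-9.3, 0.7, 25.1]
gripper_width: 28.5
```

```bash
python3 mv.py 562.5 -35 52
```

```text
t 6.32 tcp [563. -35.  52.] w 28.5 F [-9.3  0.7 25.1] q [-0.21  0.46  0.25  1.92 -0.16  0.78  1.7 ]
[562.5, -35.0, 52.0] [0.0013, 0.0, 0.0001, -0.0003, 0.0002, 0.0018]
```

Request:
{"name": "drive_tool", "arguments": {
  "plan": [
    [0,0,-0.002,0,0,0,0.7],
    [0,0,-0.002,0,0,0,0.7],
    [0,0,-0.002,0,0,0,0.7],
    [0,0,-0.002,0,0,0,0.7],
    [0,0,-0.03,0,0,0,0.7],
    [0,0,-0.1,0,0,0,0.7],
    [0,0,-0.2,0,0,0,0.7],
    [0,0,-0.25,0,0,0,0.7],
    [0,0,-0.25,0,0,0,0.7]
  ]
}}

```text
t: 7.07
ee_pos: [566.9, -35.4, 157.9]
tcp_rot: [-0.003, 3.131, 0.0]
contact_force: [1.1, 0.6, 0.3]
gripper_width: 59.8
```

```bash
python3 - <<'E'
from h import *
ims={n:bot.grab_frame(n) for n in("side","top")}
for n in ims: cv2.imwrite(f"pics/e1_{n}.png",ims[n])
a=cv2.resize(ims["side"][120:280,200:360],None,fx=2.5,fy=2.5);b=cv2.resize(ims["top"][130:290,190:350],None,fx=2.5,fy=2.5)
cv2.imwrite("pics/e1.png",np.hstack([a,b]))
capo=lambda x,y:[(np.r_[circ(x,y,45,15),circ(x,y,77,15),circ(x,y,45,21),circ(x,y,40,21)][:128],255),(circ(x,y,45,21),255)]
print(fit({"side":ims["side"]},"blue",capo,[562,-35],55))
E
python3 mv.py 484 -289 110 484 -289 5
```

```text
{'side': (array([560.7, -31.8]), np.float64(0.839))}
t 7.17 tcp [563.5 -34.9 153.2] w 59.9 F [-0.6 -0.2 -0.6] q [-0.24  0.33  0.28  1.84 -0.11  0.98  1.66]
[484.0, -289.0, 110.0] [0.2004, -0.6348, 0.1076, -0.0, 0.0023, 0.0019]
[484.0, -289.0, 5.0] [0.201, -0.6348, 0.3701, -0.0, 0.0023, 0.0019]
```

View pics/e1.png

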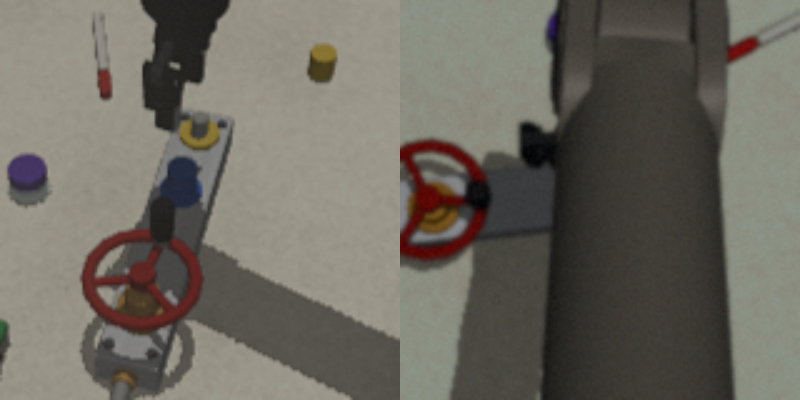

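Request:
{"name": "drive_tool", "arguments": {
  "plan": [
    [0.03,-0.1,0,0,0,0,1],
    [0.06,-0.2,0.02,0,0,0,1],
    [0.09,-0.3,0.04,0,0,0,1],
    [0.12,-0.4,0.06,0,0,0,1],
    [0.15,-0.5,0.08,0,0,0,1],
    [0.18,-0.6,0.1,0,0,0,1],
    [0.2,-0.643,0.11,0,0.002,0.002,1],
    [0.2,-0.643,0.17,0,0.002,0.002,1],
    [0.2,-0.643,0.24,0,0.002,0.002,1],
    [0.2,-0.643,0.3,0,0.002,0.002,1],
    [0.2,-0.643,0.3,0,0.002,0.002,1],
    [0.2,-0.643,0.3,0,0.002,0.002,1]
  ]
}}

```text
t: 8.17
ee_pos: [482.3, -291.3, 31.0]
tcp_rot: [-0.0, -3.137, -0.003]
contact_force: [0.5, -0.3, 0.1]
gripper_width: 85.6
```

```bash
python3 mv.py 484 -292.3 5;python3 - <<'E'
from h import *
ims={n:bot.grab_frame(n) for n in("side","top")}
a=cv2.resize(ims["side"][60:220,250:410],None,fx=2.5,fy=2.5);b=cv2.resize(ims["top"][150:310,300:460],None,fx=2.5,fy=2.5)
cv2.imwrite("pics/f1.png",np.hstack([a,b]))
E
python3 mv.py 484 -292.3 5
```

```text
t 8.17 tcp [ 482.3 -291.3   31. ] w 85.6 F [ 0.5 -0.3  0.1] q [ 0.21  0.5   0.33  1.93 -0.23  0.75  2.24]
[484.0, -292.3, 5.0] [-0.0046, -0.0027, 0.065, 0.002, -0.0047, -0.0002]
t 8.27 tcp [ 484.7 -292.6   33.7] w 85.5 F [0.5 0.2 0.2] q [ 0.21  0.5   0.33  1.92 -0.23  0.75  2.24]
[484.0, -292.3, 5.0] [0.0019, 0.0007, 0.0717, -0.0005, 0.0008, -0.0]
```

View pics/f1.png

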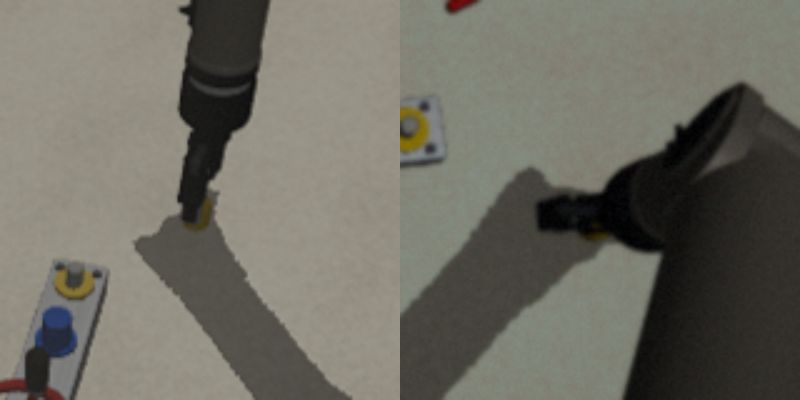

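Request:
{"name": "drive_tool", "arguments": {
  "plan": [
    [0.001,0.0007,0.04,0,0,0,1],
    [0.001,0.0007,0.062,0,0,0,1],
    [0.001,0.0007,0.067,0,0,0,1],
    [0.001,0.0007,0.067,0,0,0,1],
    [0.001,0.0007,0.067,0,0,0,0.2],
    [0.001,0.0007,0.067,0,0,0,0.2],
    [0.001,0.0007,0.067,0,0,0,0.2],
    [0.001,0.0007,0.067,0,0,0,0.2],
    [0.001,0.0007,0.067,0,0,0,0.2],
    [0.001,0.0007,0.067,0,0,0,0.2],
    [0.001,0.0007,0.067,0,0,0,0.2],
    [0.001,0.0007,0.067,0,0,0,0.2]
  ],
  "newtons": 30
}}

```text
t: 9.27
ee_pos: [484.6, -292.5, 7.3]
tcp_rot: [0.0, 3.14, -0.001]
contact_force: [-0.7, 0.9, 6.2]
gripper_width: 28.8
```

```bash
python3 mv.py 571 -114.4 170 571 -114.4 130
```

```text
t 9.27 tcp [ 484.6 -292.5    7.3] w 28.8 F [-0.7  0.9  6.2] q [ 0.22  0.54  0.32  1.94 -0.25  0.7   2.26]
[571.0, -114.4, 170.0] [-0.2165, 0.4449, -0.4067, -0.0007, 0.0014, -0.0001]
[571.0, -114.4, 130.0] [-0.2163, 0.445, -0.3067, -0.0007, 0.0014, -0.0001]
```

Request:
{"name": "drive_tool", "arguments": {
  "plan": [
    [0,0,-0.1,0,0,0,0.2],
    [0,0,-0.2,0,0,0,0.2],
    [-0.03,0.06,-0.3,0,0,0,0.2],
    [-0.07,0.14,-0.32,0,0,0,0.2],
    [-0.11,0.22,-0.32,0,0,0,0.2],
    [-0.15,0.3,-0.32,0,0,0,0.2],
    [-0.19,0.38,-0.31,0,0,0,0.2],
    [-0.2165,0.435,-0.3,0,0,0,0.2],
    [-0.2165,0.445,-0.26,0,0,0,0.2],
    [-0.2165,0.445,-0.25,0,0,0,0.2],
    [-0.2165,0.445,-0.25,0,0,0,0.2],
    [-0.2165,0.445,-0.25,0,0,0,0.2]
  ]
}}

```text
t: 10.27
ee_pos: [570.2, -116.1, 107.1]
tcp_rot: [0.004, 3.141, -0.003]
contact_force: [-0.3, -0.4, -0.9]
gripper_width: 28.8
```

```bash
python3 - <<'E'
from h import *
ims={n:bot.grab_frame(n) for n in("side","top")}
for n in ims: cv2.imwrite(f"pics/g1_{n}.png",ims[n])
a=cv2.resize(ims["side"][90:250,200:360],None,fx=2.5,fy=2.5);b=cv2.resize(ims["top"][130:290,190:350],None,fx=2.5,fy=2.5)
cv2.imwrite("pics/g1.png",np.hstack([a,b]))
np.set_printoptions(linewidth=200)
im=ims["side"];s=softmask(im,"yellow")
h=proj("side",np.r_[circ(571,-114.4,100,15),circ(571,-114.4,132,15)]);print(h.min(0),h.max(0))
u,v=h.max(0).round().astype(int)
print(u-14,v-20);print((s[v-20:v+6,u-14:u+6]*100).astype(int))
E
python3 mv.py 571 -114.4 70;python3 mv.py 571 -114.4 70
```

```text
[274.07811603 143.30930504] [286.671127   161.02081307]
273 141
[[ 1  1  2  1  4  1  3  2  2  1  1  2  2  2  2  2  3  3  3  3]
 [ 1  1  1  2  1  2  0  1  3  2  1  1  4  4  2  3  3  3  3  3]
 [ 1  1  1  2  2  1  4  4  2  3  2  3  1  2  2  2  3  3  3  3]
 [ 1  1  2  2  1  2  3  5  7  3  3  3  3  1  2  2  3  3  3  3]
 [ 2  0  2  3  3  2  3  5  9  1  3 11 17 14  1  2  3  3  3  3]
 [ 3  2  4  3  3  2  4  3  4  2  3 13 21 18  4  2  3  3  3  3]
 [ 1  2  3  3  2  3  2  1  1  1  4 13 18 19  8  2  3  3  3  3]
 [ 4  1  4  5  4  4  3  3  2  1  3 15 21 19 12  3  3  3  3  3]
 [ 3  2  4  2  2  2  2  2  4  4  6 17 20 21 12  4  3  3  3  3]
 [ 3  2  2  3  3  3  2  3  2  0  9 18 20 20  9  3  3  3  3  3]
 [ 2  2  0  2  3  3  3  4  3  0  6 19 21 19  7  2  3  3  3  3]
 [ 3  2  2  2  2  3  0  2  2  0  4 19 19 20  7  3  3  3  3  3]
 [ 2  2  1  3  3  2  2  3  1  0  4 20 19 18  7  3  3  3  3  3]
 [ 3  2  3  2  2  3  2  2  1  1  7 20 17 18  7  2  3  3  3  3]
 [ 2  2  2  0  3  3  2  2  1  1 10 19 18 18  7  3  3  3  3  3]
 [ 3  2  2  3  2  3  3  1  1  1 10 19 19 17  7  2  3  3  3  3]
 [ 3  1  2  2  1  3  2  2  1
[... 258 characters left out ...]
  4  3  3  3  3  3  3  3  3]
 [ 3  3  3  3  3  3  3  3  3  3  2  3  2  3  3  3  3  3  3  3]
 [ 1  1  2  2  3  3  3  3  3  3  3  3  3  3  3  3  3  3  3  2]
 [ 0  0  0  0  1  2  3  2  3  3  3  3  3  3  3  3  3  3  3  3]
 [ 0  0  0  0  0  1  1  2  2  2  2  2  3  3  3  3  3  3  3  3]
 [ 0  0  0  0  1  2  1  1  2  1  1  0  1  1  1  1  1  2  2  2]]
t 10.37 tcp [ 570.9 -116.4  107.9] w 28.5 F [-0.7 -0.2 -0.6] q [-0.12  0.42  0.31  1.84 -0.16  0.91  1.83]
[571.0, -114.4, 70.0] [-0.0, 0.0051, 0.0948, -0.0015, 0.0021, -0.0028]
t 10.37 tcp [ 570.9 -116.4  107.9] w 28.5 F [-0.7 -0.2 -0.6] q [-0.12  0.42  0.31  1.84 -0.16  0.91  1.83]
[571.0, -114.4, 70.0] [-0.0, 0.0051, 0.0948, -0.0015, 0.0021, -0.0028]
```

View pics/g1.png

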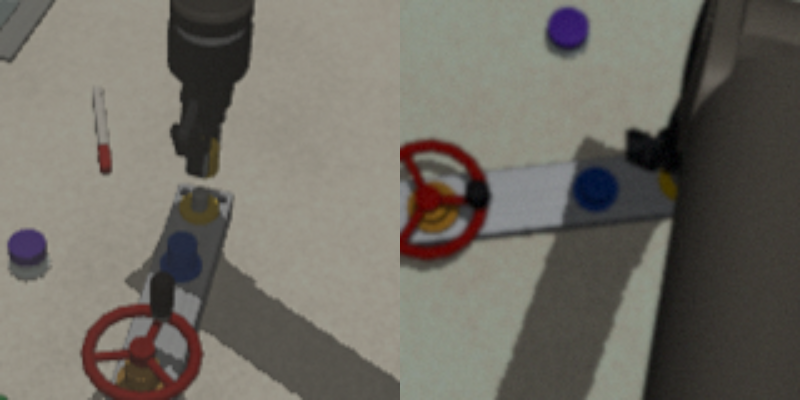

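Request:
{"name": "drive_tool", "arguments": {
  "plan": [
    [0,0.0045,0.02,0,0,0,0.2],
    [0,0.0045,0.05,0,0,0,0.2],
    [0,0.0045,0.065,0,0,0,0.2],
    [0,0.0045,0.075,0,0,0,0.2],
    [0,0.0045,0.085,0,0,0,0.2],
    [0,0.0045,0.095,0,0,0,0.2],
    [0,0.0045,0.1,0,0,0,0.2]
  ]
}}

```text
t: 10.95
ee_pos: [570.8, -114.6, 67.2]
tcp_rot: [0.004, 3.14, -0.002]
contact_force: [-0.1, -0.3, -0.3]
gripper_width: 28.8
```

```bash
python3 mv.py 571 -114.4 52
```

```text
t 10.95 tcp [ 570.8 -114.6   67.2] w 28.8 F [-0.1 -0.3 -0.3] q [-0.11  0.47  0.3   1.87 -0.18  0.83  1.85]
[571.0, -114.4, 52.0] [-0.0005, 0.0005, 0.0381, -0.0015, 0.0013, -0.0027]
```

Request:
{"name": "drive_tool", "arguments": {
  "plan": [
    [0,0,0.015,0,0,0,0.2],
    [0,0,0.025,0,0,0,0.2],
    [0,0,0.033,0,0,0,0.2],
    [0,0,0.037,0,0,0,0.2],
    [0,0,0.04,0,0,0,0.2],
    [0,0,0.042,0,0,0,0.2],
    [0,0,0.044,0,0,0,0.2]
  ]
}}

```text
t: 11.53
ee_pos: [570.8, -114.5, 52.2]
tcp_rot: [0.005, 3.141, -0.0]
contact_force: [-6.9, 3.6, 23.3]
gripper_width: 28.8
```

```bash
python3 mv.py 571 -114.4 52
```

```text
t 11.53 tcp [ 570.8 -114.5   52.2] w 28.8 F [-6.9  3.6 23.3] q [-0.1   0.49  0.29  1.87 -0.19  0.8   1.86]
[571.0, -114.4, 52.0] [-0.0005, 0.0003, 0.0005, -0.0002, 0.0007, -0.0029]
```

Request:
{"name": "drive_tool", "arguments": {
  "plan": [
    [0,0,-0.002,0,0,0,0.7],
    [0,0,-0.002,0,0,0,0.7],
    [0,0,-0.002,0,0,0,0.7],
    [0,0,-0.002,0,0,0,0.7],
    [0,0,-0.03,0,0,0,0.7],
    [0,0,-0.1,0,0,0,0.7],
    [0,0,-0.2,0,0,0,0.7],
    [0,-0.05,-0.28,0,0,0,0.7],
    [0.02,-0.1,-0.34,0,0,0,0.7],
    [0.02,-0.1,-0.34,0,0,0,0.7]
  ]
}}

```text
t: 12.37
ee_pos: [564.3, -161.2, 195.1]
tcp_rot: [0.015, 3.131, -0.009]
contact_force: [-0.3, -2.0, -0.2]
gripper_width: 59.9
```

```bash
python3 - <<'E'
from h import *
ims={n:bot.grab_frame(n) for n in("side","top")}
for n in ims: cv2.imwrite(f"pics/k1_{n}.png",ims[n])
a=cv2.resize(ims["side"][150:280,210:310],None,fx=4,fy=4);b=cv2.resize(ims["top"][150:280,160:260],None,fx=4,fy=4)
cv2.imwrite("pics/k1.png",np.hstack([a,b]))
# crank fit: darkness
w=np.array([546.6,114.2])
crk=lambda x,y:[(np.r_[circ(x,y,104,11),circ(x,y,149,11)],255)]
import h
h.softmask=lambda im,c:-im.max(2).astype(float)/255
print(fit(ims,"k",crk,[551.4,69.5],126,9))
print(w+45*np.array([.106,-.994]))
print(proj("top",[[546.6,114.2,95]]),proj("side",[[546.6,114.2,95]]))
E
python3 mv.py
```

```text
{'side': (array([543.8,  72.6]), np.float64(0.847)), 'top': (array([544.8,  69.6]), np.float64(0.721))}
[551.37  69.47]
[[200.54434809 209.29271356]] [[256.37212718 230.13616658]]
t 12.47 tcp [ 562.8 -155.7  189.9] w 59.5 F [ 0.4  1.  -0.9] q [-0.08  0.33  0.35  1.76 -0.13  1.07  1.88]
```

View pics/k1.png

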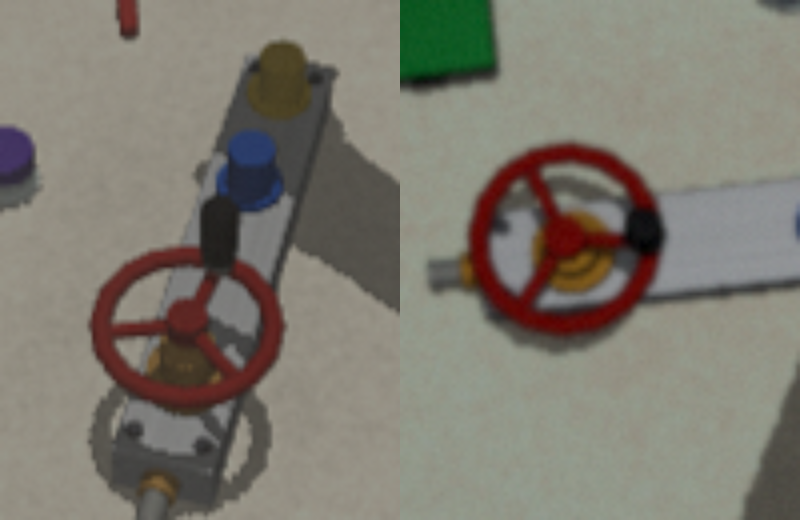

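```bash
python3 mv.py 544.3 70.5 165; python3 mv.py 544.3 70.5 110
```

```text
t 12.47 tcp [ 562.8 -155.7  189.9] w 59.5 F [ 0.4  1.  -0.9] q [-0.08  0.33  0.35  1.76 -0.13  1.07  1.88]
[544.3, 70.5, 165.0] [0.0497, 0.5653, 0.0617, -0.0005, 0.0034, -0.0053]
t 12.47 tcp [ 562.8 -155.7  189.9] w 59.5 F [ 0.4  1.  -0.9] q [-0.08  0.33  0.35  1.76 -0.13  1.07  1.88]
[544.3, 70.5, 110.0] [0.0502, 0.5654, 0.1992, -0.0005, 0.0034, -0.0053]
```

Request:
{"name": "drive_tool", "arguments": {
  "plan": [
    [0.01,0.1,0,0,0,0,0.6],
    [0.02,0.2,0,0,0,0,0.6],
    [0.03,0.3,0,0,0,0,0.6],
    [0.04,0.4,0,0,0,0,0.6],
    [0.05,0.5,0.02,0,0,0,0.6],
    [0.05,0.565,0.05,0,0.003,-0.005,0.6],
    [0.05,0.565,0.05,0,0.003,-0.005,0.6],
    [0.05,0.565,0.05,0,0.003,-0.005,0.6],
    [0.05,0.565,0.05,0,0.003,-0.005,0.6]
  ]
}}

```text
t: 13.22
ee_pos: [543.4, 70.1, 168.7]
tcp_rot: [0.0, -3.14, 0.003]
contact_force: [-0.4, -0.5, -0.2]
gripper_width: 51.4
```

```bash
python3 - <<'E'
from h import *
ims={n:bot.grab_frame(n) for n in("side","top")}
a=cv2.resize(ims["side"][130:280,190:340],None,fx=2.6,fy=2.6);b=cv2.resize(ims["top"][130:280,150:300],None,fx=2.6,fy=2.6)
cv2.imwrite("pics/m1.png",np.hstack([a,b]))
E
python3 mv.py 544.3 70.5 110
```

```text
t 13.32 tcp [544.2  68.7 169.5] w 51.0 F [ 0.4  0.7 -0.8] q [-0.41  0.28  0.25  1.86 -0.08  1.01  1.44]
[544.3, 70.5, 110.0] [-0.0004, 0.0046, 0.1488, -0.0013, 0.0, -0.0026]
```

View pics/m1.png

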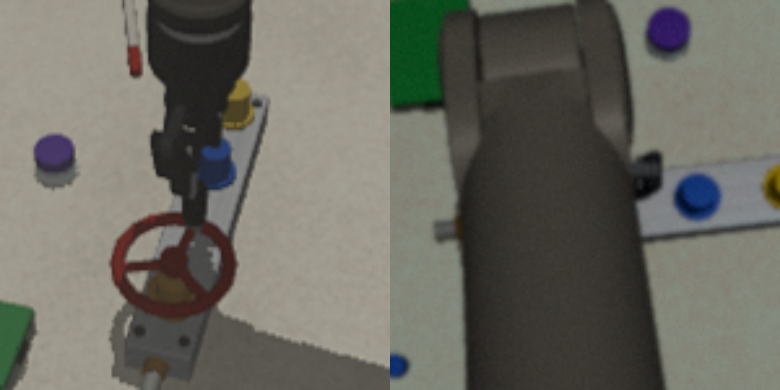

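Request:
{"name": "drive_tool", "arguments": {
  "plan": [
    [0,0.003,0.05,0,0,0,0.6],
    [0,0.003,0.1,0,0,0,0.6],
    [0,0.003,0.13,0,0,0,0.6],
    [0,0.003,0.147,0,0,0,0.6],
    [0,0.003,0.147,0,0,0,0.6],
    [0,0.003,0.147,0,0,0,0.1],
    [0,0.003,0.147,0,0,0,0.1],
    [0,0.003,0.147,0,0,0,0.1],
    [0,0.003,0.147,0,0,0,0.1],
    [0,0.003,0.147,0,0,0,0.1],
    [0,0.003,0.147,0,0,0,0.1]
  ],
  "newtons": 40
}}

```text
t: 14.23
ee_pos: [545.1, 69.7, 111.9]
tcp_rot: [0.005, 3.139, -0.002]
contact_force: [0.4, -1.2, 5.5]
gripper_width: 20.7
```

```bash
python3 mv.py; python3 - <<'E'
from h import *
im=bot.grab_frame("side")
cv2.imwrite("pics/m2.png",cv2.resize(im[130:280,190:340],None,fx=3,fy=3))
E
python3 mv.py
```

```text
t 14.23 tcp [545.1  69.7 111.9] w 20.7 F [ 0.4 -1.2  5.5] q [-0.4   0.35  0.23  1.91 -0.1   0.89  1.45]
t 14.28 tcp [545.1  69.7 111.9] w 20.9 F [-0.4 -1.   5.9] q [-0.4   0.35  0.23  1.91 -0.1   0.89  1.45]
```

View pics/m2.png

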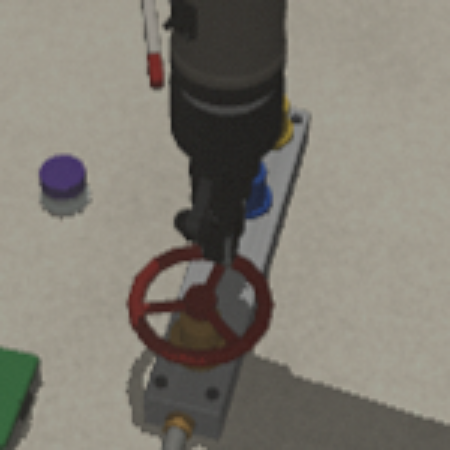

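```bash
cat > cr.py <<'E'
import sys
from mv import *
C=np.array([float(sys.argv[4]),float(sys.argv[5])]) if len(sys.argv)>4 else np.array([546.6,114.4])
tot=float(sys.argv[1]);n=int(sys.argv[2]);z=float(sys.argv[3]) if len(sys.argv)>3 else 111.5
p=s["ee_pos"];d=p[:2]-C;phi=np.arctan2(d[1],d[0])
print("t",round(s["t"],2),"tcp",p.round(1),"r",np.hypot(*d).round(1),"phi",np.rad2deg(phi).round(1),"F",s["contact_force"].round(1),"w",round(s["gripper_width"],1))
tg=np.array([-np.sin(phi),np.cos(phi)]);print("Ftan",(s["contact_force"][:2]@tg).round(1),"Frad",(s["contact_force"][:2]@d/np.hypot(*d)).round(1))
print([[*np.round(row(C[0]+45*np.cos(phi+a),C[1]+45*np.sin(phi+a),z),3).tolist(),0.1] for a in np.deg2rad(np.linspace(0,tot,n+1)[1:])])
E
python3 cr.py -100 10
```

```text
t 14.28 tcp [545.1  69.7 111.9] r 44.7 phi -91.9 F [-0.4 -1.   5.9] w 20.9
Ftan -0.4 Frad 1.0
[[0.02, 0.002, 0.001, -0.001, 0.002, -0.003, 0.1], [0.038, 0.007, 0.001, -0.001, 0.002, -0.003, 0.1], [0.056, 0.016, 0.001, -0.001, 0.002, -0.003, 0.1], [0.072, 0.028, 0.001, -0.001, 0.002, -0.003, 0.1], [0.085, 0.042, 0.001, -0.001, 0.002, -0.003, 0.1], [0.096, 0.058, 0.001, -0.001, 0.002, -0.003, 0.1], [0.104, 0.076, 0.001, -0.001, 0.002, -0.003, 0.1], [0.108, 0.096, 0.001, -0.001, 0.002, -0.003, 0.1], [0.109, 0.115, 0.001, -0.001, 0.002, -0.003, 0.1], [0.107, 0.135, 0.001, -0.001, 0.002, -0.003, 0.1]]
```

Request:
{"name": "drive_tool", "arguments": {
  "plan": [
    [0.02,0.002,0.001,0,0,0,0.1],
    [0.038,0.007,0.001,0,0,0,0.1],
    [0.056,0.016,0.001,0,0,0,0.1],
    [0.072,0.028,0.001,0,0,0,0.1],
    [0.085,0.042,0.001,0,0,0,0.1],
    [0.096,0.058,0.001,0,0,0,0.1],
    [0.104,0.076,0.001,0,0,0,0.1],
    [0.108,0.096,0.001,0,0,0,0.1],
    [0.109,0.115,0.001,0,0,0,0.1],
    [0.107,0.135,0.001,0,0,0,0.1],
    [0.107,0.135,0.001,0,0,0,0.1]
  ]
}}

```text
t: 15.2
ee_pos: [503.4, 125.8, 111.9]
tcp_rot: [0.001, 3.138, -0.001]
contact_force: [4.4, 0.1, 6.6]
gripper_width: 20.7
```

```bash
python3 cr.py -10 2
```

```text
t 15.2 tcp [503.4 125.8 111.9] r 44.7 phi 165.3 F [4.4 0.1 6.6] w 20.7
Ftan -1.2 Frad -4.2
[[-0.002, 0.01, 0.001, -0.0, 0.004, -0.001, 0.1], [-0.006, 0.019, 0.001, -0.0, 0.004, -0.001, 0.1]]
```

Request:
{"name": "drive_tool", "arguments": {
  "plan": [
    [-0.002,0.01,0.001,0,0,0,0.1],
    [-0.006,0.019,0.001,0,0,0,0.1],
    [-0.007,0.021,0.001,0,0,0,0.1]
  ]
}}

```text
t: 15.45
ee_pos: [506.4, 134.1, 111.8]
tcp_rot: [0.001, 3.138, -0.002]
contact_force: [3.0, -2.5, 7.8]
gripper_width: 20.6
```

```bash
python3 cr.py -12 2
```

```text
t 15.45 tcp [506.4 134.1 111.8] r 44.7 phi 153.9 F [ 3.  -2.5  7.8] w 20.6
Ftan 0.9 Frad -3.8
[[-0.005, 0.011, 0.001, -0.002, 0.004, -0.0, 0.1], [-0.012, 0.02, 0.001, -0.002, 0.004, -0.0, 0.1]]
```

Request:
{"name": "drive_tool", "arguments": {
  "plan": [
    [-0.005,0.011,0.001,0,0,0,0.1],
    [-0.012,0.02,0.001,0,0,0,0.1],
    [-0.012,0.02,0.001,0,0,0,0.1]
  ]
}}

```text
t: 15.7
ee_pos: [511.5, 142.2, 111.9]
tcp_rot: [0.001, 3.138, -0.004]
contact_force: [2.8, -0.9, 6.7]
gripper_width: 21.0
```

```bash
python3 cr.py -13 2
```

```text
t 15.7 tcp [511.5 142.2 111.9] r 44.8 phi 141.7 F [ 2.8 -0.9  6.7] w 21.0
Ftan -1.0 Frad -2.7
[[-0.008, 0.01, 0.001, -0.002, 0.003, -0.0, 0.1], [-0.018, 0.018, 0.001, -0.002, 0.003, -0.0, 0.1]]
```

Request:
{"name": "drive_tool", "arguments": {
  "plan": [
    [-0.008,0.01,0.001,0,0,0,0.1],
    [-0.018,0.018,0.001,0,0,0,0.1],
    [-0.018,0.018,0.001,0,0,0,0.1]
  ]
}}

```text
t: 15.95
ee_pos: [518.6, 149.6, 111.9]
tcp_rot: [0.0, 3.139, -0.005]
contact_force: [1.4, -0.6, 7.6]
gripper_width: 20.9
```

```bash
python3 cr.py -13 2
```

```text
t 15.95 tcp [518.6 149.6 111.9] r 44.9 phi 128.5 F [ 1.4 -0.6  7.6] w 20.9
Ftan -0.7 Frad -1.4
[[-0.01, 0.008, 0.001, -0.003, 0.002, -0.0, 0.1], [-0.022, 0.014, 0.001, -0.003, 0.002, -0.0, 0.1]]
```

Request:
{"name": "drive_tool", "arguments": {
  "plan": [
    [-0.01,0.008,0.001,0,0,0,0.1],
    [-0.022,0.014,0.001,0,0,0,0.1],
    [-0.022,0.014,0.001,0,0,0,0.1]
  ]
}}

```text
t: 16.2
ee_pos: [527.3, 155.1, 111.8]
tcp_rot: [0.0, 3.141, -0.006]
contact_force: [1.8, -1.1, 9.1]
gripper_width: 20.5
```

```bash
python3 cr.py -13 2
```

```text
t 16.2 tcp [527.3 155.1 111.8] r 45.1 phi 115.4 F [ 1.8 -1.1  9.1] w 20.5
Ftan -1.2 Frad -1.8
[[-0.012, 0.005, 0.001, -0.004, 0.001, -0.0, 0.1], [-0.024, 0.008, 0.001, -0.004, 0.001, -0.0, 0.1]]
```

Request:
{"name": "drive_tool", "arguments": {
  "plan": [
    [-0.012,0.005,0,0,0,0,0.1],
    [-0.024,0.008,0,0,0,0,0.1],
    [-0.024,0.008,0,0,0,0,0.1]
  ]
}}

```text
t: 16.45
ee_pos: [536.1, 158.3, 111.9]
tcp_rot: [-0.001, -3.139, 0.007]
contact_force: [0.2, -1.0, 7.7]
gripper_width: 20.6
```

```bash
python3 cr.py -13 2
```

```text
t 16.45 tcp [536.1 158.3 111.9] r 45.1 phi 103.5 F [ 0.2 -1.   7.7] w 20.6
Ftan 0.0 Frad -1.0
[[-0.013, 0.002, 0.001, -0.004, -0.002, -0.0, 0.1], [-0.025, 0.003, 0.001, -0.004, -0.002, -0.0, 0.1]]
```

Request:
{"name": "drive_tool", "arguments": {
  "plan": [
    [-0.013,0.002,0,0,0,0,0.1],
    [-0.025,0.003,0,0,0,0,0.1],
    [-0.025,0.003,0,0,0,0,0.1]
  ]
}}

```text
t: 16.7
ee_pos: [545.2, 159.6, 111.9]
tcp_rot: [-0.001, -3.136, 0.008]
contact_force: [1.2, -1.5, 7.7]
gripper_width: 21.0
```

```bash
python3 cr.py -13 2
```

```text
t 16.7 tcp [545.2 159.6 111.9] r 45.2 phi 91.7 F [ 1.2 -1.5  7.7] w 21.0
Ftan -1.1 Frad -1.5
[[-0.013, -0.001, 0.001, -0.005, -0.005, -0.001, 0.1], [-0.025, -0.003, 0.001, -0.005, -0.005, -0.001, 0.1]]
```

Request:
{"name": "drive_tool", "arguments": {
  "plan": [
    [-0.013,-0.001,0,-0.005,-0.005,0,0.1],
    [-0.025,-0.003,0,-0.005,-0.005,0,0.1],
    [-0.026,-0.003,0,-0.005,-0.005,0,0.1]
  ]
}}

```text
t: 16.95
ee_pos: [554.4, 159.1, 111.9]
tcp_rot: [-0.001, -3.138, -0.001]
contact_force: [-0.3, 0.5, 8.8]
gripper_width: 20.9
```

```bash
python3 cr.py -13 2
```

```text
t 16.95 tcp [554.4 159.1 111.9] r 45.3 phi 80.1 F [-0.3  0.5  8.8] w 20.9
Ftan 0.4 Frad 0.5
[[-0.012, -0.004, 0.001, 0.0, -0.004, -0.001, 0.1], [-0.024, -0.008, 0.001, 0.0, -0.004, -0.001, 0.1]]
```

Request:
{"name": "drive_tool", "arguments": {
  "plan": [
    [-0.012,-0.004,0,0,-0.004,0,0.1],
    [-0.024,-0.008,0,0,-0.004,0,0.1],
    [-0.025,-0.008,0,0,-0.004,0,0.1]
  ]
}}

```text
t: 17.2
ee_pos: [563.1, 156.7, 111.9]
tcp_rot: [-0.001, -3.139, -0.002]
contact_force: [-0.6, -0.1, 8.9]
gripper_width: 20.9
```

```bash
python3 cr.py -13 2
```

```text
t 17.2 tcp [563.1 156.7 111.9] r 45.4 phi 68.7 F [-0.6 -0.1  8.9] w 20.9
Ftan 0.6 Frad -0.3
[[-0.011, -0.006, 0.001, 0.001, -0.003, -0.0, 0.1], [-0.022, -0.013, 0.001, 0.001, -0.003, -0.0, 0.1]]
```

Request:
{"name": "drive_tool", "arguments": {
  "plan": [
    [-0.011,-0.006,0,0,-0.003,0,0.1],
    [-0.022,-0.013,0,0,-0.003,0,0.1],
    [-0.023,-0.0135,0,0,-0.003,0,0.1]
  ]
}}

```text
t: 17.45
ee_pos: [571.3, 152.6, 111.9]
tcp_rot: [-0.001, -3.139, -0.004]
contact_force: [0.5, 1.4, 7.5]
gripper_width: 20.8
```

```bash
python3 cr.py -13 2
```

```text
t 17.45 tcp [571.3 152.6 111.9] r 45.4 phi 57.1 F [0.5 1.4 7.5] w 20.8
Ftan 0.3 Frad 1.4
[[-0.01, -0.008, 0.001, 0.002, -0.003, -0.0, 0.1], [-0.019, -0.017, 0.001, 0.002, -0.003, -0.0, 0.1]]
```

Request:
{"name": "drive_tool", "arguments": {
  "plan": [
    [-0.01,-0.008,0,0.002,-0.003,0,0.1],
    [-0.019,-0.017,0,0.002,-0.003,0,0.1],
    [-0.02,-0.018,0,0.002,-0.003,0,0.1]
  ]
}}

```text
t: 17.7
ee_pos: [578.4, 146.8, 111.9]
tcp_rot: [-0.0, -3.14, -0.003]
contact_force: [0.9, 2.1, 7.3]
gripper_width: 20.5
```

```bash
python3 cr.py -13 2
```

```text
t 17.7 tcp [578.4 146.8 111.9] r 45.4 phi 45.5 F [0.9 2.1 7.3] w 20.5
Ftan 0.8 Frad 2.1
[[-0.008, -0.01, 0.001, 0.002, -0.002, -0.0, 0.1], [-0.015, -0.021, 0.001, 0.002, -0.002, -0.0, 0.1]]
```

Request:
{"name": "drive_tool", "arguments": {
  "plan": [
    [-0.008,-0.01,0,0.002,-0.002,0,0.1],
    [-0.0155,-0.021,0,0.002,-0.002,0,0.1],
    [-0.016,-0.022,0,0.002,-0.002,0,0.1]
  ]
}}

```text
t: 17.95
ee_pos: [584.4, 139.7, 111.9]
tcp_rot: [0.0, -3.141, -0.003]
contact_force: [1.8, 2.1, 6.2]
gripper_width: 20.8
```

```bash
python3 cr.py -13 2
```

```text
t 17.95 tcp [584.4 139.7 111.9] r 45.5 phi 33.7 F [1.8 2.1 6.2] w 20.8
Ftan 0.8 Frad 2.7
[[-0.006, -0.012, 0.001, 0.002, -0.001, 0.0, 0.1], [-0.011, -0.023, 0.001, 0.002, -0.001, 0.0, 0.1]]
```

Request:
{"name": "drive_tool", "arguments": {
  "plan": [
    [-0.006,-0.012,0,0.002,-0.001,0,0.1],
    [-0.0115,-0.024,0,0.002,-0.001,0,0.1],
    [-0.0115,-0.025,0,0.002,-0.001,0,0.1]
  ]
}}

```text
t: 18.2
ee_pos: [589.1, 130.6, 111.9]
tcp_rot: [0.0, -3.141, -0.001]
contact_force: [4.3, 2.4, 4.0]
gripper_width: 20.8
```

```bash
python3 cr.py -13 2
```

```text
t 18.2 tcp [589.1 130.6 111.9] r 45.4 phi 20.9 F [4.3 2.4 4. ] w 20.8
Ftan 0.7 Frad 4.8
[[-0.003, -0.013, 0.001, 0.001, -0.0, 0.0, 0.1], [-0.005, -0.025, 0.001, 0.001, -0.0, 0.0, 0.1]]
```

Request:
{"name": "drive_tool", "arguments": {
  "plan": [
    [-0.003,-0.013,0,0.001,0,0,0.1],
    [-0.005,-0.025,0,0.001,0,0,0.1],
    [-0.005,-0.025,0,0.001,0,0,0.1]
  ]
}}

```text
t: 18.45
ee_pos: [591.7, 119.6, 112.0]
tcp_rot: [0.001, 3.141, -0.001]
contact_force: [4.5, 1.0, 2.3]
gripper_width: 20.7
```

```bash
python3 cr.py -13 2
```

```text
t 18.45 tcp [591.7 119.6 112. ] r 45.4 phi 6.6 F [4.5 1.  2.3] w 20.7
Ftan 0.5 Frad 4.6
[[0.0, -0.013, 0.001, -0.001, 0.001, -0.001, 0.1], [0.001, -0.026, 0.001, -0.001, 0.001, -0.001, 0.1]]
```

Request:
{"name": "drive_tool", "arguments": {
  "plan": [
    [0,-0.013,0,0,0,0,0.1],
    [0.001,-0.026,0,0,0,0,0.1],
    [0.001,-0.026,0,0,0,0,0.1]
  ]
}}

```text
t: 18.7
ee_pos: [591.7, 119.0, 112.0]
tcp_rot: [-0.006, 3.138, 0.018]
contact_force: [5.4, 16.0, -0.2]
gripper_width: 21.2
```

```bash
python3 cr.py -13 2
```

```text
t 18.7 tcp [591.7 119.  112. ] r 45.4 phi 5.8 F [ 5.4 16.  -0.2] w 21.2
Ftan 15.4 Frad 7.0
[[0.0, -0.013, 0.001, 0.011, 0.003, 0.003, 0.1], [0.001, -0.026, 0.001, 0.011, 0.003, 0.003, 0.1]]
```

Request:
{"name": "drive_tool", "arguments": {
  "plan": [
    [0,-0.013,0,0,0,0,0.1],
    [0,-0.018,0,0,0,0,0.1],
    [0,-0.018,0,0,0,0,0.1]
  ]
}}

```text
t: 18.95
ee_pos: [591.8, 119.1, 112.0]
tcp_rot: [-0.012, 3.137, 0.032]
contact_force: [4.1, 13.4, 2.4]
gripper_width: 20.9
```

```bash
python3 - <<'E'
import numpy as np
from scipy.optimize import least_squares
p=np.array([[545.1,69.7],[503.4,125.8],[506.4,134.1],[511.5,142.2],[518.6,149.6],[527.3,155.1],[536.1,158.3],[545.2,159.6],[554.4,159.1],[563.1,156.7],[571.3,152.6],[578.4,146.8],[584.4,139.7],[589.1,130.6],[591.7,119.6]])
r=least_squares(lambda q:np.hypot(*(p-q[:2]).T)-q[2],[546,114,45]);print(r.x,r.fun.round(2))
E
python3 cr.py 240 20 111.9 547 114.4
```

```text
[547.00496475 114.66510277  44.99463958] [ 0.01  0.01  0.02 -0.06  0.03 -0.01 -0.02 -0.02  0.05  0.02  0.05 -0.07
  0.01  0.02 -0.03]
t 18.95 tcp [591.8 119.1 112. ] r 45.0 phi 5.9 F [ 4.1 13.4  2.4] w 20.9
Ftan 12.9 Frad 5.5
[[0.005, 0.023, 0.001, 0.019, 0.004, 0.007, 0.1], [0.014, 0.045, 0.001, 0.019, 0.004, 0.007, 0.1], [0.028, 0.064, 0.001, 0.019, 0.004, 0.007, 0.1], [0.045, 0.08, 0.002, 0.019, 0.004, 0.007, 0.1], [0.065, 0.092, 0.002, 0.019, 0.004, 0.007, 0.1], [0.088, 0.099, 0.002, 0.019, 0.004, 0.007, 0.1], [0.111, 0.102, 0.002, 0.019, 0.004, 0.007, 0.1], [0.134, 0.099, 0.002, 0.019, 0.004, 0.007, 0.1], [0.157, 0.092, 0.001, 0.019, 0.004, 0.007, 0.1], [0.177, 0.081, 0.001, 0.019, 0.004, 0.007, 0.1], [0.195, 0.065, 0.001, 0.019, 0.004, 0.007, 0.1], [0.209, 0.046, 0.0, 0.019, 0.004, 0.007, 0.1], [0.219, 0.025, -0.0, 0.019, 0.004, 0.007, 0.1], [0.224, 0.002, -0.001, 0.019, 0.004, 0.007, 0.1], [0.224, -0.022, -0.001, 0.019, 0.004, 0.007, 0.1], [0.219, -0.045, -0.002, 0.019, 0.004, 0.007, 0.1], [0.21, -0.066, -0.002, 0.019, 0.004, 0.007, 0.1], [0.196, -0.085, -0.002, 0.019, 0.004, 0.007, 0.1], [0.179, -0.101, -0.003, 0.019, 0.004, 0.007, 0.1], [0.159, -0.113, -0.003, 0.019, 0.004, 0.007, 0.1]]
```

Request:
{"name": "drive_tool", "arguments": {
  "plan": [
    [0.005,0.023,0.001,0.019,0.004,0.007,0.1],
    [0.014,0.045,0.001,0.019,0.004,0.007,0.1],
    [0.028,0.064,0.001,0.019,0.004,0.007,0.1],
    [0.045,0.08,0.002,0.019,0.004,0.007,0.1],
    [0.065,0.092,0.002,0.019,0.004,0.007,0.1],
    [0.088,0.099,0.002,0.019,0.004,0.007,0.1],
    [0.111,0.102,0.002,0.019,0.004,0.007,0.1],
    [0.134,0.099,0.002,0.019,0.004,0.007,0.1],
    [0.157,0.092,0.001,0.019,0.004,0.007,0.1],
    [0.177,0.081,0.001,0.019,0.004,0.007,0.1],
    [0.195,0.065,0.001,0.019,0.004,0.007,0.1],
    [0.209,0.046,0,0.019,0.004,0.007,0.1],
    [0.219,0.025,0,0.019,0.004,0.007,0.1],
    [0.224,0.002,-0.001,0.019,0.004,0.007,0.1],
    [0.224,-0.022,-0.001,0.019,0.004,0.007,0.1],
    [0.219,-0.045,-0.002,0.019,0.004,0.007,0.1],
    [0.21,-0.066,-0.002,0.019,0.004,0.007,0.1],
    [0.196,-0.085,-0.002,0.019,0.004,0.007,0.1],
    [0.179,-0.101,-0.003,0.019,0.004,0.007,0.1],
    [0.159,-0.113,-0.003,0.019,0.004,0.007,0.1]
  ]
}}

```text
t: 20.62
ee_pos: [527.0, 74.2, 111.9]
tcp_rot: [0.0, -3.139, -0.004]
contact_force: [-0.2, 5.6, 7.3]
gripper_width: 21.0
```

```bash
python3 cr.py 240 20 111.9 547 114.67
```

```text
t 20.62 tcp [527.   74.2 111.9] r 45.1 phi -116.3 F [-0.2  5.6  7.3] w 21.0
Ftan -2.6 Frad -5.0
[[-0.022, -0.008, -0.0, 0.003, -0.003, 0.0, 0.1], [-0.046, -0.011, -0.0, 0.003, -0.003, 0.0, 0.1], [-0.069, -0.01, -0.0, 0.003, -0.003, 0.0, 0.1], [-0.092, -0.004, -0.0, 0.003, -0.003, 0.0, 0.1], [-0.112, 0.008, -0.0, 0.003, -0.003, 0.0, 0.1], [-0.13, 0.022, -0.0, 0.003, -0.003, 0.0, 0.1], [-0.145, 0.041, -0.0, 0.003, -0.003, 0.0, 0.1], [-0.156, 0.062, -0.0, 0.003, -0.003, 0.0, 0.1], [-0.161, 0.085, -0.0, 0.003, -0.003, 0.0, 0.1], [-0.162, 0.108, -0.0, 0.003, -0.003, 0.0, 0.1], [-0.158, 0.132, -0.0, 0.003, -0.003, 0.0, 0.1], [-0.15, 0.153, -0.0, 0.003, -0.003, 0.0, 0.1], [-0.137, 0.173, 0.0, 0.003, -0.003, 0.0, 0.1], [-0.12, 0.189, 0.0, 0.003, -0.003, 0.0, 0.1], [-0.1, 0.202, 0.0, 0.003, -0.003, 0.0, 0.1], [-0.078, 0.21, 0.0, 0.003, -0.003, 0.0, 0.1], [-0.055, 0.214, 0.0, 0.003, -0.003, 0.0, 0.1], [-0.031, 0.212, 0.0, 0.003, -0.003, 0.0, 0.1], [-0.008, 0.206, 0.0, 0.003, -0.003, 0.0, 0.1], [0.012, 0.195, 0.0, 0.003, -0.003, 0.0, 0.1]]
```

Request:
{"name": "drive_tool", "arguments": {
  "plan": [
    [-0.022,-0.008,0,0.003,-0.003,0,0.1],
    [-0.046,-0.011,0,0.003,-0.003,0,0.1],
    [-0.069,-0.01,0,0.003,-0.003,0,0.1],
    [-0.092,-0.004,0,0.003,-0.003,0,0.1],
    [-0.112,0.008,0,0.003,-0.003,0,0.1],
    [-0.13,0.022,0,0.003,-0.003,0,0.1],
    [-0.145,0.041,0,0.003,-0.003,0,0.1],
    [-0.156,0.062,0,0.003,-0.003,0,0.1],
    [-0.161,0.085,0,0.003,-0.003,0,0.1],
    [-0.162,0.108,0,0.003,-0.003,0,0.1],
    [-0.158,0.132,0,0.003,-0.003,0,0.1],
    [-0.15,0.153,0,0.003,-0.003,0,0.1],
    [-0.137,0.173,0,0.003,-0.003,0,0.1],
    [-0.12,0.189,0,0.003,-0.003,0,0.1],
    [-0.1,0.202,0,0.003,-0.003,0,0.1],
    [-0.078,0.21,0,0.003,-0.003,0,0.1],
    [-0.055,0.214,0,0.003,-0.003,0,0.1],
    [-0.031,0.212,0,0.003,-0.003,0,0.1],
    [-0.008,0.206,0,0.003,-0.003,0,0.1],
    [0.012,0.195,0,0.003,-0.003,0,0.1]
  ]
}}

```text
t: 22.28
ee_pos: [521.1, 151.6, 111.9]
tcp_rot: [0.001, -3.141, 0.002]
contact_force: [4.9, -3.2, 2.9]
gripper_width: 20.6
```

```bash
python3 cr.py 228 19 111.9 547 114.67
```

```text
t 22.28 tcp [521.1 151.6 111.9] r 45.1 phi 125.0 F [ 4.9 -3.2  2.9] w 20.6
Ftan -2.2 Frad -5.4
[[0.018, -0.016, 0.0, -0.002, -0.0, 0.001, 0.1], [0.032, -0.034, 0.0, -0.002, -0.0, 0.001, 0.1], [0.042, -0.056, 0.0, -0.002, -0.0, 0.001, 0.1], [0.047, -0.079, 0.0, -0.002, -0.0, 0.001, 0.1], [0.047, -0.102, 0.0, -0.002, -0.0, 0.001, 0.1], [0.043, -0.125, 0.0, -0.002, -0.0, 0.001, 0.1], [0.034, -0.147, 0.0, -0.002, -0.0, 0.001, 0.1], [0.02, -0.166, 0.0, -0.002, -0.0, 0.001, 0.1], [0.003, -0.182, 0.0, -0.002, -0.0, 0.001, 0.1], [-0.017, -0.194, 0.0, -0.002, -0.0, 0.001, 0.1], [-0.039, -0.202, 0.0, -0.002, -0.0, 0.001, 0.1], [-0.063, -0.205, 0.0, -0.002, -0.0, 0.001, 0.1], [-0.086, -0.203, 0.0, -0.002, -0.0, 0.001, 0.1], [-0.109, -0.196, 0.0, -0.002, -0.0, 0.001, 0.1], [-0.129, -0.184, 0.0, -0.002, -0.0, 0.001, 0.1], [-0.147, -0.169, 0.0, -0.002, -0.0, 0.001, 0.1], [-0.161, -0.15, 0.0, -0.002, -0.0, 0.001, 0.1], [-0.171, -0.129, 0.0, -0.002, -0.0, 0.001, 0.1], [-0.176, -0.106, 0.0, -0.002, -0.0, 0.001, 0.1]]
```

Request:
{"name": "drive_tool", "arguments": {
  "plan": [
    [0.018,-0.016,0,0,0,0,0.1],
    [0.032,-0.034,0,0,0,0,0.1],
    [0.042,-0.056,0,0,0,0,0.1],
    [0.047,-0.079,0,0,0,0,0.1],
    [0.047,-0.102,0,0,0,0,0.1],
    [0.043,-0.125,0,0,0,0,0.1],
    [0.034,-0.147,0,0,0,0,0.1],
    [0.02,-0.166,0,0,0,0,0.1],
    [0.003,-0.182,0,0,0,0,0.1],
    [-0.017,-0.194,0,0,0,0,0.1],
    [-0.039,-0.202,0,0,0,0,0.1],
    [-0.063,-0.205,0,0,0,0,0.1],
    [-0.086,-0.203,0,0,0,0,0.1],
    [-0.109,-0.196,0,0,0,0,0.1],
    [-0.129,-0.184,0,0,0,0,0.1],
    [-0.147,-0.169,0,0,0,0,0.1],
    [-0.161,-0.15,0,0,0,0,0.1],
    [-0.171,-0.129,0,0,0,0,0.1],
    [-0.176,-0.106,0,0,0,0,0.1],
    [-0.176,-0.106,0,0,0,0,0.1]
  ]
}}

```text
t: 23.95
ee_pos: [591.8, 109.7, 111.9]
tcp_rot: [0.003, -3.141, 0.003]
contact_force: [2.7, 1.4, 5.0]
gripper_width: 20.5
```

```bash
python3 cr.py 12 2 111.9 547 114.67
```

```text
t 23.95 tcp [591.8 109.7 111.9] r 45.0 phi -6.3 F [2.7 1.4 5. ] w 20.5
Ftan 1.7 Frad 2.6
[[-0.001, 0.012, 0.0, -0.002, -0.001, 0.002, 0.1], [-0.0, 0.024, 0.0, -0.002, -0.001, 0.002, 0.1]]
```

Request:
{"name": "drive_tool", "arguments": {
  "plan": [
    [-0.0005,0.012,0,0,0,0,0.1],
    [0,0.023,0,0,0,0,0.1],
    [0,0.024,0,0,0,0,0.1],
    [0,0.024,0,0,0,0,0.1],
    [0,0.024,0,0,0,0,0.1]
  ]
}}

```text
t: 24.37
ee_pos: [591.8, 118.4, 111.9]
tcp_rot: [0.002, -3.14, 0.004]
contact_force: [1.3, 0.1, 5.1]
gripper_width: 21.1
```

```bash
python3 - <<'E'
from h import *
ims={n:bot.grab_frame(n) for n in("side","top")}
a=cv2.resize(ims["side"][130:290,190:350],None,fx=2.4,fy=2.4);b=cv2.resize(ims["top"][110:270,170:330],None,fx=2.4,fy=2.4)
cv2.imwrite("pics/z1.png",np.hstack([a,b]))
E
python3 cr.py 2 1 111.9 547 114.67
```

```text
t 24.47 tcp [591.9 118.4 111.9] r 45.0 phi 4.8 F [1.7 0.9 5.5] w 20.7
Ftan 0.7 Frad 1.7
[[0.0, 0.004, 0.0, -0.003, -0.002, 0.002, 0.1]]
```

View pics/z1.png

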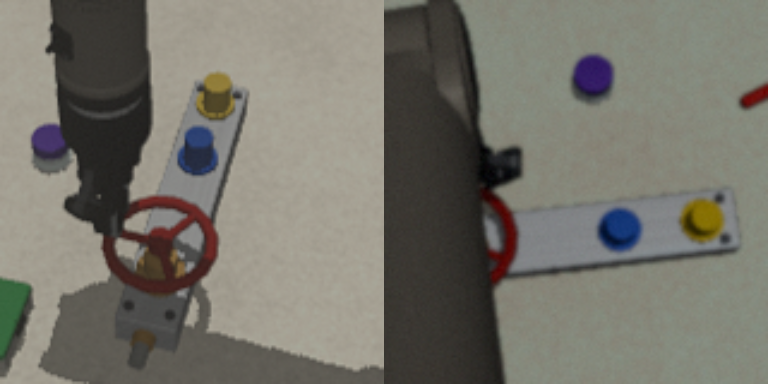

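```bash
python3 -c "
from station import bot
print(bot.hand_in())"
```

```text
the job is handed in; nothing more can be done
None
```

I completed the whole task and handed it in at about 24.5 s of the 72 s allowed. `hand_in` reports no verdict, so what follows rests on my own checks.

- **Caps:** I put the middle-sized blue cap and the yellow cap on the outlets of their own colours. Each was pressed down with about 25 N until the tool stopped at 52 mm, the height expected for a seated cap, then released. The last side and top pictures show both upright on their collars.
- **Valve:** I closed it about 262° clockwise until it hit the stop, where the tangential force rose to about 15 N. I then backed it off about 719° counter-clockwise. The handle ended at 4.8°, against about 5.7° at the stop, so the error is about 0.02 rad against the 0.3 rad allowed.
- **Grip:** The fingers are still closed on the handle at a 40 N setting, with a measured width of 20.7 mm. Every width reading was about 1.2 mm under the true diameter, and the handle is 22 mm. The circle the tool traced had a radius of 45.0 mm, matching the handle.
- **Bystanders:** I never worked near the sample pot, slide box or marker. What the last pictures show of them looks unmoved, but I did not measure their positions again.

Two checks did not agree:
- At the blue cap pick-up the tool ended about 4 mm from the spot I had measured, in y. I didn't find the cause.
- One fit of the seated blue cap from the side camera was about 3 mm off in y. I put this down to a crude fit, because the cap had seated at the right height.

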